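# Build the stop and hold a tube block in the corner of a registration fixture

## Task

Set up the stop on the registration fixture: thread the small spacer ring fully home down the post, then the larger stop collar on top of it, fully home. Then stand the tall violet tube block upright and flat on the fixture plate, squarely in the corner between the low fence and the collar, and press it firmly against both at once; finish while still holding it pressed against both, so that a colleague can clamp it. Leave the other things on the bench where they are.

Things in the scene. Friction and masses are not known exactly. Their poses are not given: they have to be found in the camera images.
- fixture: fixed aluminium plate, 100 (x) x 150 (y) x 10 mm thick, lying on the bench; origin at the centre of its underside, z up. Its x axis points away from the robot at yaw 0, its y axis to the left. It carries the post and the fence.
- post_foot (a point): point on the plate's top where the axis of the fixed steel post leaves it, at fixture (-4, 21, 10) mm; axes as the fixture's. The post is upright, 14 mm in diameter and 46 mm tall above the plate; its top 6 mm taper to 7 mm.
- nest (a point): point on the plate's top, at fixture (-4, -34, 10) mm, axes as the fixture's, where the centre of the seated block's underside belongs: the block's +x face (fixture axes) then touches the fence and its +y face the collar (up to 2 mm farther in +y when the collar's play on the post is taken up).
- fence: fixed straight steel bar on the plate, 14 (x) x 50 (y) x 10 mm high above the plate; origin at the centre of its underside, at fixture (34, -41, 10) mm; axes as the fixture's. The block bears on its -x face, which is 31 mm in +x from the nest. It is low, so that fingers holding the block's upper part pass above it.
- spacer_mid (a point): centre, half-way up, of the small loose steel spacer ring: outer diameter 34 mm, hole 18 mm, 20 mm tall, 60 g, lying flat (axis z upright). Home: resting on the plate round the post.
- collar_mid (a point): centre, half-way up, of the larger loose steel stop collar: outer diameter 48 mm, hole 18 mm, 20 mm tall, 120 g, lying flat (axis z upright). Home: round the post, resting on the spacer, so its centre is 30 mm above the plate.
- block_mid (a point): centre of the body of the loose violet moulded tube block, 62 x 62 mm and 46 mm tall (moulded rims to 48 mm), about 75 g, standing upright on the bench; the point is 23 mm above its underside; x and y are square to its side faces. Any of its four sides may face the fence.
- low_block: bystander: lower violet tube block, 62 x 62 x 26 mm, origin under its centre. Not to be moved.
- tape: bystander: roll of beige tape, 65 mm across, 19 mm tall, lying flat, origin under its centre. Not to be moved.
- timer: bystander: white bench timer with three keys, 62 x 66 x 19 mm, origin under its centre. Not to be moved.
Things that resemble listed ones, but are neither listed nor needed, are in the scene too. Leave any orange look-alike of the part that bears block_mid alone. Leave any brown look-alike of the part that bears spacer_mid alone.

How it is judged:
On the way, in this order (a step that is already met when the one before it is completed fails the run):
1. the spacer ring is fully home on the post (horizontal distance between spacer_mid and post_foot below 0.0045 m and angle between spacer_mid's own z axis and vertical below 0.08 rad and z of spacer_mid in the frame of post_foot between 0.007 and 0.013 m), for 0.2 s.
2. the stop collar is fully home on top of the spacer (all of step 1 and horizontal distance between collar_mid and post_foot below 0.0045 m and angle between collar_mid's own z axis and vertical below 0.08 rad and z of collar_mid in the frame of post_foot between 0.027 and 0.033 m), for 0.2 s.
3. the block is pressed against the fence and the collar at once (all of step 2 and x of block_mid in the frame of nest between -0.003 and 0.003 m and y of block_mid in the frame of nest between -0.004 and 0.006 m and z of block_mid in the frame of nest between 0.02 and 0.026 m and angle between block_mid's own z axis and vertical below 0.06 rad and (angle between the x axis of block_mid and the x axis of nest, either way round below 0.06 rad or angle between the x axis of block_mid and the y axis of nest, either way round below 0.06 rad) and contact force between block and fence above 1 N and contact force between block and collar above 1 N and contact force between any of the arm, the fingers and block above 1 N), for 0.2 s.
At the end, for the whole second after the job is handed in: Rings home on post: axis 4.5 mm, height 3 mm, tilt 0.08. Block flat (3 mm, tilt 0.06), square 0.06 rad, in the nest (x within 3 mm, y -4 to +6 mm), at rest; robot holds it with over 1 N on the fence and over 1 N on the collar (all of step 3 and linear speed of block below 0.01 m/s); the arm keeps its last pose, push and grip.
It fails at once if the low_block is moved more than 20 mm (distance of low_block from where it was at the start of the episode above 0.02 m).
It fails at once if the tape is moved more than 20 mm (distance of tape from where it was at the start of the episode above 0.02 m).
It fails at once if the timer is moved more than 20 mm (distance of timer from where it was at the start of the episode above 0.02 m).
It also fails if it takes over 67 s, if anything falls off the work surface, if the arm or the gripper's body presses on something with over 40 N, if the wrist force passes 120 N, or if a joint passes its speed limit or range.

## Robot

A 6-joint arm with a two-finger parallel gripper is mounted at the origin on a cart in front of the work surface, level with it; the furniture and walls round the work are solid. World frame = base frame: x ahead of the robot, y to its left, z up, the work surface at z = 0. Lengths are in m, angles in rad, forces in N, time in s.
With the tool pointing down it reaches from about 0.425 to 0.95 m from the base axis. Payload 3.5 kg.
Tool frame: the origin (TCP) lies at the centre of the arm's flange, where the gripper is bolted on; the fingertips stand 173 mm ahead of it and the grasp point (between the pads) lies 155 mm ahead of it (ctrl.tcp_to_grasp is the distance from the TCP to the grasp point, in m); z points along the fingers, x is the direction in which the jaws open and shut, and the axes are right-handed (so a half turn about z gives the same grasp; the last joint's range is limited). The gripper opens to 85 mm and grips with 20 to 120 N. Pads are 22 mm wide; open, the fingers measure 114 mm over their backs; the gripper's body (76 mm by 85 mm) begins 54 mm behind the grasp point. The pads swing forward as they close: fully open they stand 13 mm farther back than shut.
Start: joints at [1.104, 0.286, 1.577, -0, 1.279, -0.15], TCP at [0.21, 0.641, 0.405] pointing down, gripper open.
Joint ranges: [-2.77, 2.77], [-0.9, 2.22], [0.21, 2.48], [-1.53, 4.67], [0.24, 2.81], [-2.84, 2.84]. Speed limits (rad/s): [2.79, 2.79, 3.14, 3.14, 3.14, 3.14].

## Interface

Orientations are given as a unit quaternion [x, y, z, w].
In Python, from plant import readout, imaging, ctrl, spotter gives the robot as it stands.
- The arm moves only by the tool apply_moves, never from a script. Its argument "steps" is a list of rows, each an object of numbers: "tx", "ty", "tz": the shift along the tool's x, y, z in mm; "wx", "wy", "wz": the turn, a rotation vector about the tool's x, y, z in rad. In form: [{"tx": .., "ty": .., "tz": .., "wx": .., "wy": .., "wz": ..}, ...]. A call has 1 to 12 rows; each row is the pose to reach, as a shift and turn from the pose commanded when the call began, along the tool's axes at that moment; what a row does not reach only later rows make up. A row lasts 1/10 s, in which the tool goes at most 50 mm and 8.59 degrees, less where a joint would pass 70% of its speed; a pose out of reach is approached as far as the arm can. A call with a gripper value outside its range is refused whole. "hand" is the opening, from 0 (shut) to 1 (fully open), set as the call begins (left out, the last holds). The fingers move at their own pace and stop on an object; "force" is the grip in N (left out, the last holds). Time passes only in rows, so rows that repeat a pose let the fingers close. It gives the time, the measured TCP pose, the force and the opening at its end, in the units of the state.
- readout.get_state(): the state, without advancing time (a new reading comes with each control period).
- imaging.read_camera(name): name is "scene" or "top"; returns a dict with "img" (400x640x3 uint8, red, green, blue), "vfov" (degrees; the focal length in pixels is half the picture's height over the tangent of half this angle, whatever the lens; pixels are square), "cx", "cy" (the principal point, pixels), "R" (3x3) and "t" (3): a world point X has camera coordinates R X + t. Camera axes: x right, y down, z forward; pixel columns grow to the right and rows downward; lengths in m; the calibration is good to about 2 mm. A picture is of the moment at which its call begins. There is no depth.
- ctrl.sign_off(): hands the job in, once; it reports no verdict.
Trained networks look in the newest picture that a camera, given by its name, has taken for a name from the list of things; names that differ only in an ending like _2 or _b are one class to them, and where a whole thing is asked for, a point or a joint stands for the part that bears it (a point fixed in the world has none). Each returns a list of dicts, best first, with "confidence" (0 to 1); they miss things now and then, are a little off and sometimes report something else, mostly with a low value. They report only what shows in the picture. A call takes as long as a camera call. They do not tell look-alikes from the thing itself.
- spotter.trace(camera, label): "region" (400x640 bool, what is visible of it) and "uv" ([column, row] in pixels, amid what is visible of it).
The state is a dict: "time": time; "qpos": joint angles; "dq": joint speeds; "joint_efforts": joint torques, N m; "eef_pos": TCP position; "tcp_rot": TCP orientation; "contact_force": force on the tool from outside, world axes, zero at the start; "wrist_torque": the same for the moment, N m; "opening": opening from 0.0 (shut) to 1.0 (fully open).
Only numpy, scipy, OpenCV 4.12 (cv2) and the standard library are available. Lean on these libraries where they do the work, as an engineer would, in place of code of your own. Each camera call takes 0.05 s, during which the arm holds its last target.

## Working session

There is one attempt and no reset: what is moved stays moved. The work goes in short steps, Python scripts to look and compute and a tool call to move; the robot and the scene stay as the last step left them, time stands still between calls to the robot, and variables do not carry over. Pictures are saved under pics/ and viewed, and the job is handed in when it is done.

Besides the shell and the picture viewer there is one more tool, called after "Request:" as name(argument=value, ...), one argument or row to a line, values as JSON. apply_moves: Moves the arm, as the interface text tells. Its arguments: {"type":"object","properties":{"steps":{"type":"array","items":{"type":"object","properties":{"tx":{"type":"number"},"ty":{"type":"number"},"tz":{"type":"number"},"wx":{"type":"number"},"wy":{"type":"number"},"wz":{"type":"number"}}}},"hand":{"type":"number"},"force":{"type":"number"}},"required":["steps"]}

```bash
ls; mkdir -p pics; cat > h.py <<'E'
import numpy as np, cv2
from plant import readout, imaging, ctrl, spotter
from scipy.spatial.transform import Rotation as Rn
def cam(n,save=None):
    c=imaging.read_camera(n)
    if save: cv2.imwrite('pics/'+save,c['img'][:,:,::-1])
    return c
def ray(c,uv):
    f=c['img'].shape[0]/2/np.tan(np.radians(c['vfov'])/2)
    d=np.array([(uv[0]-c['cx'])/f,(uv[1]-c['cy'])/f,1])
    R=np.array(c['R']);t=np.array(c['t'])
    return -R.T@t, R.T@d
def at_z(c,uv,z):
    o,d=ray(c,uv); return o+d*(z-o[2])/d[2]
def proj(c,X):
    f=c['img'].shape[0]/2/np.tan(np.radians(c['vfov'])/2)
    p=np.array(c['R'])@np.array(X)+np.array(c['t'])
    return np.array([c['cx']+f*p[0]/p[2],c['cy']+f*p[1]/p[2]])
E
python3 - <<'E'
from h import *
s=readout.get_state(); print(s)
for n in ['scene','top']:
    c=cam(n,n+'0.png'); o,_=ray(c,(0,0)); print(n,c['vfov'],c['cx'],c['cy'],o, {k:v for k,v in c.items() if k not in('img','R','t')}.keys())
    for l in ['fixture','fence','spacer_mid','collar_mid','block_mid','low_block','tape','timer']:
        for r in spotter.trace(n,l)[:4]: print(l,round(r['confidence'],2),np.round(r['uv']),r['region'].sum(), np.round(at_z(c,r['uv'],0.02),3))
print(ctrl.tcp_to_grasp)
E
```

```text
pics
{'time': 0.0, 'qpos': array([ 1.10400607e+00,  2.87221641e-01,  1.57820487e+00, -1.32778837e-05,
        1.27857472e+00, -1.49971105e-01]), 'dq': array([-0.00194944, -0.00113499,  0.00033648,  0.00058121,  0.00025265,
       -0.000212  ]), 'joint_efforts': array([ 1.06016450e-03, -4.05966461e+01, -2.92633957e+01, -4.35208597e-05,
        5.73173966e-03,  5.18444978e-06]), 'eef_pos': array([0.21013357, 0.64119486, 0.40329425]), 'tcp_rot': array([ 8.09796286e-01,  5.86709916e-01, -1.06693316e-03,  5.58572380e-04]), 'contact_force': array([-0.1083428 , -0.39431851, -1.25461823]), 'wrist_torque': array([-0.05567231,  0.041582  ,  0.02354899]), 'opening': 1.0000693647482923}
scene 57.34553719723473 326.1493098813434 196.13321970075197 [-0.07461159  0.54555494  0.51800499] dict_keys(['vfov', 'cx', 'cy'])
fixture 0.76 [308. 218.] 1491 [0.507 0.054 0.02 ]
fence 0.61 [312. 202.] 88 [ 0.561 -0.009  0.02 ]
spacer_mid 0.79 [258. 283.] 279 [0.398 0.275 0.02 ]
spacer_mid 0.58 [232. 272.] 227 [0.46  0.295 0.02 ]
spacer_mid 0.3 [190. 258.] 388 [0.557 0.337 0.02 ]
collar_mid 0.87 [192. 258.] 430
[... 372 characters left out ...]
02 ]
top 56.978686093326026 318.35884559894555 198.97100005651768 [ 0.4453182  -0.00937583  0.9834049 ] dict_keys(['vfov', 'cx', 'cy'])
fixture 0.68 [302. 208.] 2056 [0.518 0.037 0.02 ]
fixture 0.31 [410. 199.] 685 [ 0.54  -0.246  0.02 ]
fence 0.53 [317. 195.] 100 [ 0.551 -0.002  0.02 ]
fence 0.53 [296. 263.] 597 [0.374 0.055 0.02 ]
spacer_mid 0.42 [218. 249.] 141 [0.412 0.256 0.02 ]
collar_mid 0.53 [193. 187.] 271 [0.573 0.327 0.02 ]
block_mid 0.77 [411. 197.] 587 [ 0.546 -0.247  0.02 ]
block_mid 0.71 [411. 252.] 631 [ 0.402 -0.244  0.02 ]
low_block 0.92 [438. 142.] 546 [ 0.692 -0.322  0.02 ]
tape 0.86 [240. 137.] 442 [0.709 0.204 0.02 ]
timer 0.94 [294. 262.] 608 [0.377 0.059 0.02 ]
0.1547
```

```bash
python3 - <<'E'
import cv2
for n in ['scene','top']:
    a=cv2.imread(f'pics/{n}0.png'); a=a[110:330,140:470]
    cv2.imwrite(f'pics/{n}0c.png',cv2.resize(a,None,fx=2.4,fy=2.4,interpolation=cv2.INTER_CUBIC))
E
```

```text
(no output)
```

View pics/top0.png

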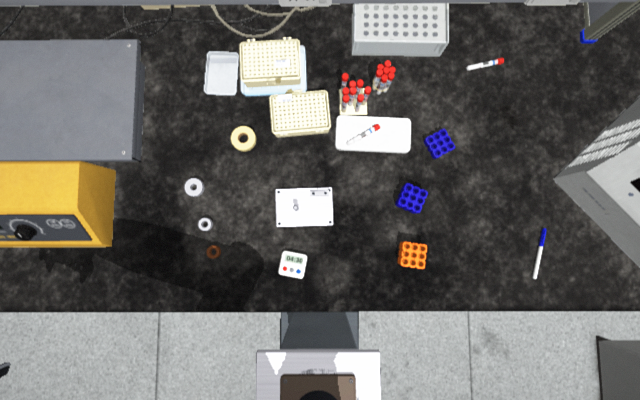

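View pics/scene0.png

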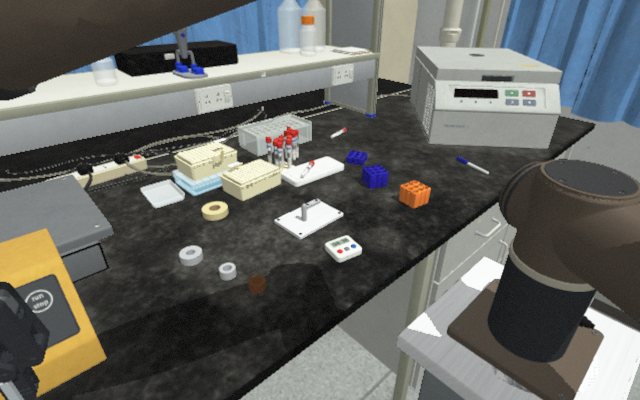

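```bash
sleep 0
```

```text
(no output)
```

View pics/top0c.png

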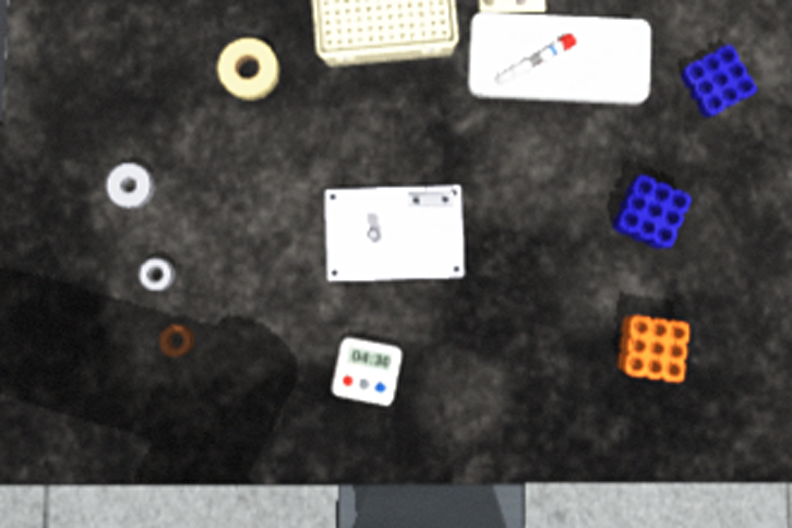

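View pics/scene0c.png

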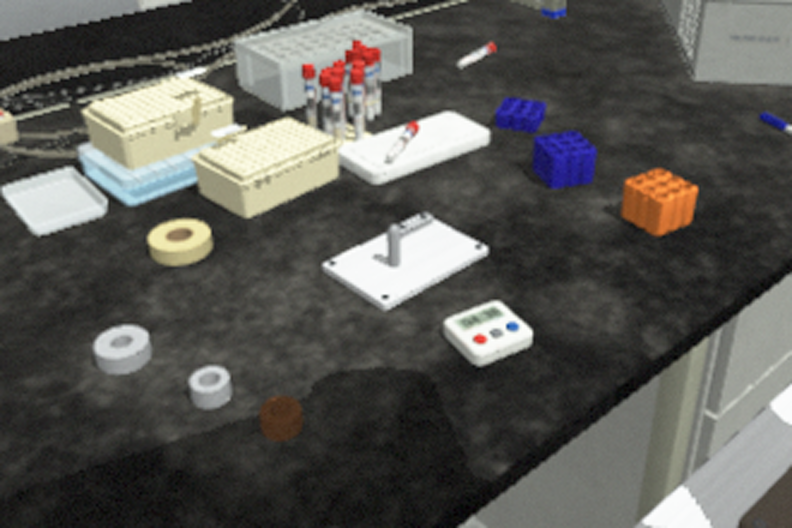

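Ring candidates (top image): steel at (205,224), brown at (212,252). The steel one is the spacer, since brown is excluded. The collar is the larger ring at (193,187). Block candidates: violet at (412,197), orange at (413,255), and the low violet block at (440,143). The tall violet one in the scene view, (375,176), is the block. I'll confirm with crops and measure.

```bash
cat > m.py <<'E'
from h import *
from scipy.optimize import least_squares
K=6
def seg(c,box,fn):
    u0,v0,u1,v1=box
    a=c['img'][v0:v1,u0:u1].astype(np.float32)
    a=cv2.resize(a,None,fx=K,fy=K,interpolation=cv2.INTER_CUBIC)
    m=fn(a).astype(np.uint8)
    cs,_=cv2.findContours(m,cv2.RETR_EXTERNAL,cv2.CHAIN_APPROX_NONE)
    k=max(cs,key=cv2.contourArea)[:,0,:].astype(float)
    return (k+0.5)/K-0.5+np.array([u0,v0])
def poly_stats(p):
    M=cv2.moments(p.astype(np.float32).reshape(-1,1,2))
    return np.array([M['m10']/M['m00'],M['m01']/M['m00']]),M['m00']
def hull(c,P):
    q=np.array([proj(c,x) for x in P]); return cv2.convexHull(q.astype(np.float32))[:,0,:]
def cyl(x,y,r,z0,z1):
    a=np.linspace(0,2*np.pi,48,endpoint=False)
    return [(x+r*np.cos(t),y+r*np.sin(t),z) for t in a for z in(z0,z1)]
def box(x,y,yaw,sx,sy,z0,z1):
    R=np.array([[np.cos(yaw),-np.sin(yaw)],[np.sin(yaw),np.cos(yaw)]])
    return [tuple(R@np.array([i*sx/2,j*sy/2])+[x,y])+(z,) for i in(-1,1) for j in(-1,1) for z in(z0,z1)]
def fit(c,cont,model,p0):
    # match contour: signed distance of contour pts to model hull
    cont=cv2.convexHull(cont.astype(np.float32))[:,0,:]
    # resample hull
    q=np.vstack([cont,cont[:1]]);s=np.r_[0,np.cumsum(np.linalg.norm(np.diff(q,axis=0),axis=1))]
    t=np.linspace(0,s[-1],150,endpoint=False);pts=np.c_[np.interp(t,s,q[:,0]),np.interp(t,s,q[:,1])]
    def f(p):
        h=hull(c,model(p)).reshape(-1,1,2)
        return [cv2.pointPolygonTest(h,(float(a),float(b)),True)-p[-1] for a,b in pts]
    r=least_squares(f,list(p0)+[0],loss='soft_l1',f_scale=0.5,diff_step=1e-4,x_scale=[0.01]*len(p0)+[1])
    return r.x, np.sqrt(np.mean(r.fun**2))
E
cat > s1.py <<'E'
from m import *
bright=lambda a:(a.min(2)>120)
blue=lambda a:(a[:,:,2]-a[:,:,1]>50)
T=cam('top');S=cam('scene')
for c,n,b in[(T,'top',dict(sp=(192,212,218,237),co=(178,173,208,202),bl=(390,175,433,218),fx=(265,178,342,236))),
             (S,'scene',dict(sp=(215,258,240,284),co=(174,240,208,270),bl=(358,163,393,191),fx=(268,195,350,240)))]:
    def rel(k):
        u0,v0,u1,v1=b[k]; 
        a=c['img'][v0:v1,u0:u1].astype(float); g=a.min(2); lo,hi=np.percentile(g,[15,97]); th=(lo+hi)/2
        if n=='scene': th=lo+(hi-lo)*.4
        return lambda a:(a.min(2)>th)
    for k,r,p0 in[('sp',.017,(.46,.28)),('co',.024,(.57,.33))]:
        ct=seg(c,b[k],rel(k)); print(n,k,*[np.round(v,4) for v in fit(c,ct,lambda p:cyl(p[0],p[1],r,0,.02),p0)],poly_stats(ct))
    ct=seg(c,b['bl'],blue)
    for y0 in(0.3,-.3): print(n,'bl',*[np.round(v,4) for v in fit(c,ct,lambda p:box(p[0],p[1],p[2],.062,.062,0,.047),(.55,-.25,y0))])
    ct=seg(c,b['fx'],rel('fx')); print(n,'fx',*[np.round(v,4) for v in fit(c,ct,lambda p:box(p[0],p[1],p[2],.1,.15,0,.01),(.51,.04,0.))])
E
python3 s1.py
python3 - <<'E'
import cv2,numpy as np
t=cv2.imread('pics/top0.png');s=cv2.imread('pics/scene0.png')
f=lambda a,u,v,w:cv2.resize(a[v-w:v+w,u-w:u+w],(260,260),interpolation=cv2.INTER_CUBIC)
cv2.imwrite('pics/crops.png',np.vstack([np.hstack([f(t,205,224,18),f(t,193,187,18),f(t,412,197,22)]),np.hstack([f(s,228,270,18),f(s,191,255,20),f(s,375,177,22)])]))
E
```

```text
top sp [0.477  0.2965 0.5029] 0.3238 (array([204.39733134, 223.94223307]), 136.59722815605346)
top co [0.5755 0.3289 0.4572] 0.3732 (array([193.24331759, 186.88781518]), 268.3472434148425)
top bl [ 0.5425 -0.247  -0.4239  0.2394] 0.3072
top bl [ 0.5425 -0.247  -0.4239  0.2394] 0.3072
top fx [ 0.5221  0.0343  0.0304 -0.4392] 0.1396
scene sp [0.4813 0.2936 0.425 ] 0.3365 (array([227.49663656, 270.37722012]), 240.09720399649814)
scene co [0.5793 0.3262 0.2882] 0.2889 (array([190.83692099, 254.95917122]), 389.84720399591606)
scene bl [ 0.5445 -0.2476  0.2187  0.56  ] 1.0655
scene bl [ 0.5451 -0.2464 -0.4856  0.5026] 0.3022
scene fx [ 5.272e-01  3.170e-02 -2.000e-04 -1.693e-01] 0.5485
```

View pics/crops.png

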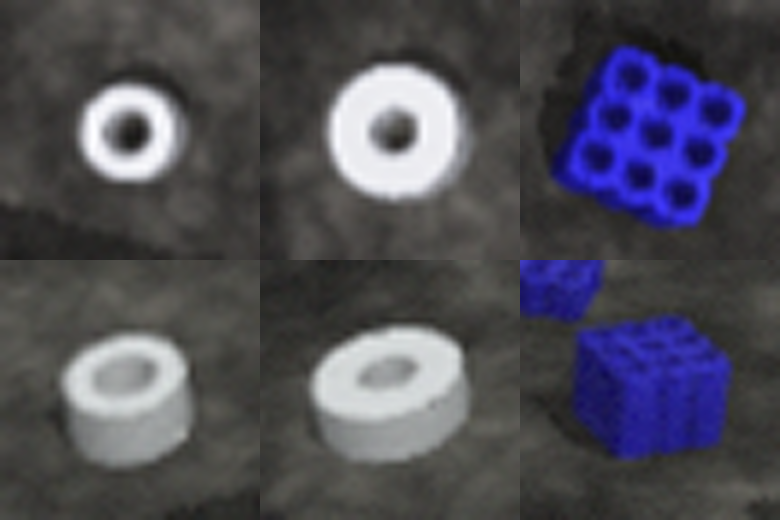

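```bash
cat > s2.py <<'E'
from m import *
T=cam('top');S=cam('scene')
g=T['img'].min(2).astype(float)
for u in range(10,640,45):
    col=g[295:325,max(0,u-3):u+4].mean(1); i=np.argmax(np.diff(col)); print((u,295+i+0.5),end=' ')
print()
bright=lambda a:(a.min(2)>175)
for k,b,r,p0 in[('sp',(192,212,218,237),.017,(.46,.28)),('co',(178,173,208,202),.024,(.57,.33))]:
    for th in(150,185,210):
        ct=seg(T,b,lambda a:(a.min(2)>th)); print(k,th,*[np.round(v,4) for v in fit(T,ct,lambda p:cyl(p[0],p[1],r,.0195,.02),p0)])
for c,n,b in[(T,'top',(265,178,342,236)),(S,'scene',(268,195,350,240))]:
  for th in (130,150,180):
    ct=seg(c,b,lambda a:(a.min(2)>th))
    rr=cv2.approxPolyDP(cv2.convexHull(ct.astype(np.float32)),3,True)[:,0]
    print(n,th,*[np.round(v,4) for v in fit(c,ct,lambda p:box(p[0],p[1],p[2],.1,.15,0,.01),(.52,.033,0.02))], [np.round(at_z(c,q,.01)[:2],3).tolist() for q in rr])
a=T['img'][175:240,262:346];b=S['img'][190:245,265:352]
cv2.imwrite('pics/fx.png',np.vstack([cv2.resize(a,(700,540),interpolation=cv2.INTER_CUBIC)])[:,:,::-1])
cv2.imwrite('pics/fxs.png',np.vstack([cv2.resize(b,(780,495),interpolation=cv2.INTER_CUBIC)])[:,:,::-1])
E
python3 s2.py
```

```text
(10, np.float64(311.5)) (55, np.float64(311.5)) (100, np.float64(311.5)) (145, np.float64(311.5)) (190, np.float64(311.5)) (235, np.float64(311.5)) (280, np.float64(311.5)) (325, np.float64(311.5)) (370, np.float64(310.5)) (415, np.float64(310.5)) (460, np.float64(310.5)) (505, np.float64(310.5)) (550, np.float64(310.5)) (595, np.float64(310.5)) 
sp 150 [ 0.4767  0.2938 -0.0925] 0.1335
sp 185 [0.4766 0.294  0.2624] 0.1157
sp 210 [0.4767 0.294  0.5435] 0.1012
co 150 [ 0.5744  0.326  -0.2016] 0.1482
co 185 [0.5747 0.3263 0.1949] 0.1088
co 210 [0.5748 0.3264 0.4961] 0.1198
top 130 [ 0.5221  0.0344  0.0297 -0.6035] 0.1469 [[0.574, -0.039], [0.474, -0.04], [0.47, 0.107], [0.571, 0.11]]
top 150 [ 0.5221  0.0344  0.0301 -0.4667] 0.1513 [[0.574, -0.039], [0.474, -0.04], [0.47, 0.107], [0.57, 0.11]]
top 180 [ 0.522   0.0343  0.0302 -0.2778] 0.1536 [[0.573, -0.039], [0.474, -0.04], [0.471, 0.107], [0.57, 0.109]]
scene 130 [ 0.5273  0.0316  0.0366 -0.2565] 0.3902 [[0.477, -0.041], [0.464, 0.112], [0.57, 0.112], [0.579, -0.041]]
scene 150 [ 0.5273  0.0311  0.0368 -0.0425] 0.4362 [[0.478, -0.041], [0.464, 0.111], [0.568, 0.112], [0.577, -0.04]]
scene 180 [0.5253 0.0311 0.012  0.7048] 0.5372 [[0.477, -0.039], [0.465, 0.11], [0.569, 0.111], [0.563, -0.037]]
```

View pics/fx.png

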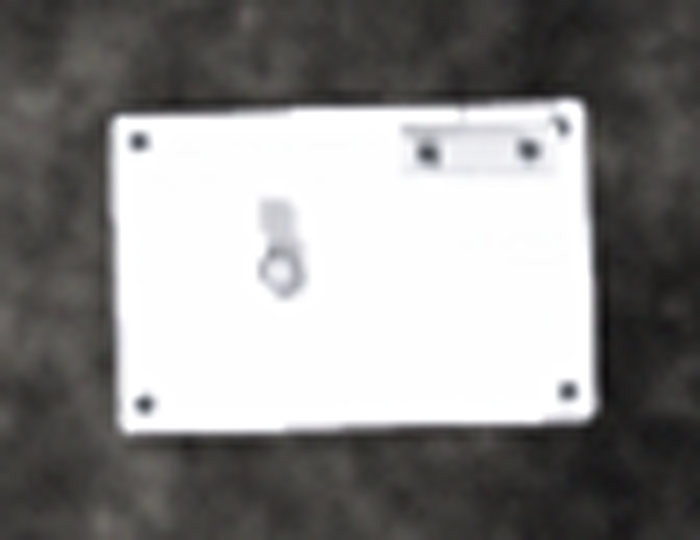

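View pics/fxs.png

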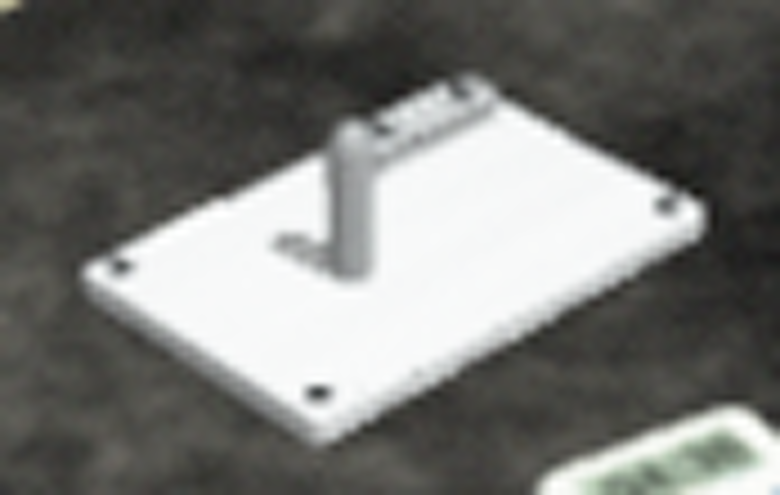

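```bash
cat > go.py <<'E'
import sys
from h import *
s=readout.get_state()
R=Rn.from_quat(s['tcp_rot']).as_matrix(); p=s['eef_pos']
th=np.arctan2(R[1,0],R[0,0]); tilt=np.arccos(-R[2,2])
print('t',round(s['time'],2),'p',np.round(p,4),'th',round(th,4),'tilt',round(tilt,4),'F',np.round(s['contact_force'],1),'op',round(s['opening'],3))
if len(sys.argv)>1:
    X=np.array(list(map(float,sys.argv[1:4]))); d=R.T@(X-p)*1000
    print('shift mm',np.round(d,1),'rows',np.linalg.norm(d)/50, 'wz', round(th-float(sys.argv[4]),3) if len(sys.argv)>4 else '')
E
python3 go.py .478 .293 .25
```

```text
t 1.1 p [0.2102 0.6414 0.4047] th 1.254 tilt 0.0 F [-0.4 -0.   0.2] op 0.997
shift mm [-247.7  363.   154.7] rows 9.31732258598722 wz
```

Request:
apply_moves(
  steps=[
    {"tx": -248, "ty": 363, "tz": 155},
    {"tx": -248, "ty": 363, "tz": 155},
    {"tx": -248, "ty": 363, "tz": 155},
    {"tx": -248, "ty": 363, "tz": 155},
    {"tx": -248, "ty": 363, "tz": 155},
    {"tx": -248, "ty": 363, "tz": 155},
    {"tx": -248, "ty": 363, "tz": 155},
    {"tx": -248, "ty": 363, "tz": 155},
    {"tx": -248, "ty": 363, "tz": 155},
    {"tx": -248, "ty": 363, "tz": 155},
    {"tx": -248, "ty": 363, "tz": 155},
  ],
  hand=1,
  force=30,
)

```text
$.steps[0]: bad value
```

```bash
python3 go.py .478 .293 .176; python3 - <<'E'
from h import *
for n,(u,v) in [('top',(205,224)),('scene',(228,260))]:
    c=cam(n); a=c['img'][v-40:v+40,u-55:u+55]
    cv2.imwrite(f'pics/pre_{n}.png',cv2.resize(a,None,fx=6,fy=6,interpolation=cv2.INTER_CUBIC)[:,:,::-1])
E
```

```text
t 1.1 p [0.2102 0.6414 0.4047] th 1.254 tilt 0.0 F [-0.4 -0.   0.2] op 0.997
shift mm [-247.7  363.   228.7] rows 9.90775653136022 wz
```

View pics/pre_scene.png

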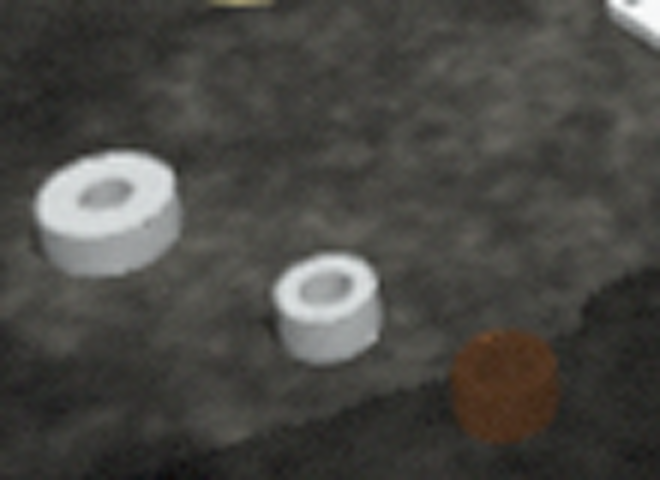

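View pics/pre_top.png

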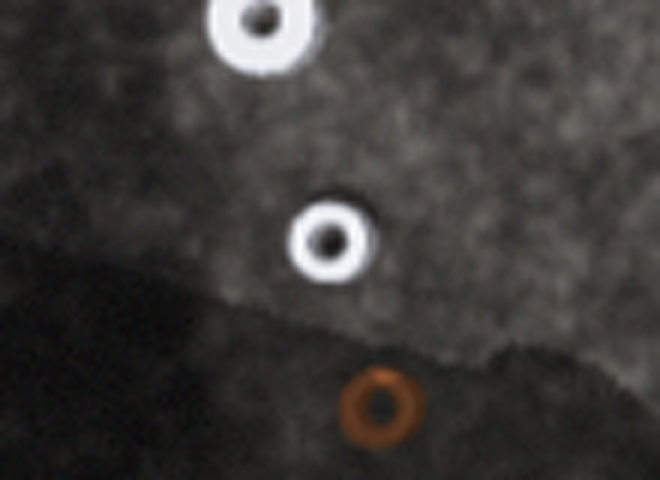

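The move was refused as a bad value, so nothing moved. I'll retry with every key filled.

Request:
apply_moves(
  steps=[
    {"tx": -248, "ty": 363, "tz": 155, "wx": 0, "wy": 0, "wz": 0},
    {"tx": -248, "ty": 363, "tz": 155, "wx": 0, "wy": 0, "wz": 0},
  ],
  hand=1,
  force=30,
)

```text
time: 1.4
eef_pos: [0.2675, 0.5665, 0.3719]
tcp_rot: [0.809, 0.588, 0.001, -0.0]
contact_force: [1.2, 0.2, -0.3]
opening: 1.001
```

Request:
apply_moves(
  steps=[
    {"tx": -195, "ty": 285, "tz": 121, "wx": 0, "wy": 0, "wz": 0},
    {"tx": -195, "ty": 285, "tz": 121, "wx": 0, "wy": 0, "wz": 0},
    {"tx": -195, "ty": 285, "tz": 121, "wx": 0, "wy": 0, "wz": 0},
    {"tx": -195, "ty": 285, "tz": 121, "wx": 0, "wy": 0, "wz": 0},
    {"tx": -195, "ty": 285, "tz": 121, "wx": 0, "wy": 0, "wz": 0},
    {"tx": -195, "ty": 285, "tz": 121, "wx": 0, "wy": 0, "wz": 0},
    {"tx": -195, "ty": 285, "tz": 121, "wx": 0, "wy": 0, "wz": 0},
    {"tx": -195, "ty": 285, "tz": 121, "wx": 0, "wy": 0, "wz": 0},
    {"tx": -195, "ty": 285, "tz": 121, "wx": 0, "wy": 0, "wz": 0},
  ],
)

```text
time: 2.3
eef_pos: [0.4787, 0.2909, 0.2497]
tcp_rot: [0.811, 0.585, -0.001, -0.0]
contact_force: [0.8, 0.5, 0.0]
opening: 0.998
```

```bash
python3 - <<'E'
from h import *
for n,(u,v) in [('top',(205,224)),('scene',(228,260))]:
    c=cam(n); a=c['img'][v-40:v+40,u-55:u+55]
    cv2.imwrite(f'pics/pre2_{n}.png',cv2.resize(a,None,fx=6,fy=6,interpolation=cv2.INTER_CUBIC)[:,:,::-1])
E
python3 go.py .478 .293 .176
```

```text
t 2.4 p [0.4776 0.2931 0.2509] th 1.2537 tilt 0.0007 F [-0.6  0.   1.1] op 0.994
shift mm [ 0.   0.4 74.9] rows 1.4974992035001156 wz
```

View pics/pre2_scene.png

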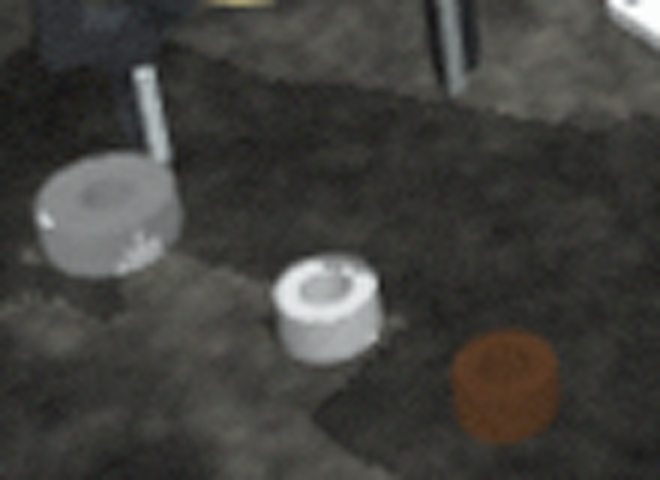

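View pics/pre2_top.png

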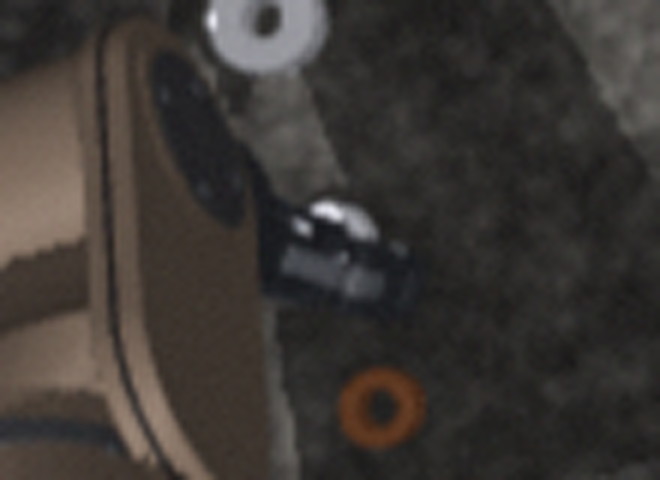

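Both fingers straddle the steel ring in the scene view. I'll descend and close.

Request:
apply_moves(
  steps=[
    {"tx": 0, "ty": 0, "tz": 40, "wx": 0, "wy": 0, "wz": 0},
    {"tx": 0, "ty": 0, "tz": 75, "wx": 0, "wy": 0, "wz": 0},
    {"tx": 0, "ty": 0, "tz": 75, "wx": 0, "wy": 0, "wz": 0},
  ],
)

```text
time: 2.7
eef_pos: [0.4744, 0.2933, 0.1714]
tcp_rot: [0.809, 0.588, -0.005, -0.001]
contact_force: [0.1, -0.6, -0.9]
opening: 1.005
```

Request:
apply_moves(
  steps=[
    {"tx": 0, "ty": 0, "tz": 0, "wx": 0, "wy": 0, "wz": 0},
    {"tx": 0, "ty": 0, "tz": 0, "wx": 0, "wy": 0, "wz": 0},
    {"tx": 0, "ty": 0, "tz": 0, "wx": 0, "wy": 0, "wz": 0},
    {"tx": 0, "ty": 0, "tz": 0, "wx": 0, "wy": 0, "wz": 0},
    {"tx": 0, "ty": 0, "tz": 0, "wx": 0, "wy": 0, "wz": 0},
    {"tx": 0, "ty": 0, "tz": 0, "wx": 0, "wy": 0, "wz": 0},
  ],
  hand=0,
  force=30,
)

```text
time: 3.3
eef_pos: [0.4787, 0.2931, 0.1779]
tcp_rot: [0.81, 0.587, 0.002, 0.0]
contact_force: [-1.8, 0.5, 5.2]
opening: 0.38
```

Request:
apply_moves(
  steps=[
    {"tx": 0, "ty": 0, "tz": -40, "wx": 0, "wy": 0, "wz": 0},
    {"tx": 0, "ty": 0, "tz": -80, "wx": 0, "wy": 0, "wz": 0},
    {"tx": 0, "ty": 0, "tz": -80, "wx": 0, "wy": 0, "wz": 0},
  ],
)

```text
time: 3.6
eef_pos: [0.4801, 0.2934, 0.2625]
tcp_rot: [0.81, 0.587, 0.006, 0.002]
contact_force: [1.1, -0.1, -0.3]
opening: 0.38
```

```bash
python3 go.py .5175 .0553 .256
```

```text
t 3.6 p [0.4801 0.2934 0.2625] th 1.254 tilt 0.0134 F [ 1.1 -0.1 -0.3] op 0.38
shift mm [-214.7  109.6    5.9] rows 4.8225455767917165 wz
```

Request:
apply_moves(
  steps=[
    {"tx": -213, "ty": 112, "tz": 0, "wx": 0, "wy": 0, "wz": 0},
    {"tx": -213, "ty": 112, "tz": 0, "wx": 0, "wy": 0, "wz": 0},
    {"tx": -213, "ty": 112, "tz": 0, "wx": 0, "wy": 0, "wz": 0},
    {"tx": -213, "ty": 112, "tz": 0, "wx": 0, "wy": 0, "wz": 0},
    {"tx": -213, "ty": 112, "tz": 0, "wx": 0, "wy": 0, "wz": 0},
    {"tx": -213, "ty": 112, "tz": 0, "wx": 0, "wy": 0, "wz": 0},
    {"tx": -213, "ty": 112, "tz": 0, "wx": 0, "wy": 0, "wz": 0},
    {"tx": -213, "ty": 112, "tz": 0, "wx": 0, "wy": 0, "wz": 0},
  ],
)

```text
time: 4.4
eef_pos: [0.5174, 0.0559, 0.2551]
tcp_rot: [0.81, 0.587, -0.0, -0.0]
contact_force: [0.3, 0.6, 0.2]
opening: 0.382
```

```bash
python3 go.py .5175 .0553 .256;python3 - <<'E'
from h import *
for n,(u,v) in [('top',(300,205)),('scene',(308,200))]:
    c=cam(n,f'ov1_{n}_full.png'); a=c['img'][v-50:v+50,u-65:u+65]
    cv2.imwrite(f'pics/ov1_{n}.png',cv2.resize(a,None,fx=6,fy=6,interpolation=cv2.INTER_CUBIC)[:,:,::-1])
E
python3 go.py .5175 .0553 .256
```

```text
t 4.4 p [0.5174 0.0559 0.2551] th 1.2545 tilt 0.001 F [0.3 0.6 0.2] op 0.382
shift mm [-0.6  0.3 -0.9] rows 0.022378204579035915 wz 
t 4.5 p [0.5174 0.0565 0.2552] th 1.2559 tilt 0.0007 F [0.3 0.2 0.2] op 0.385
shift mm [-1.1  0.4 -0.8] rows 0.02863716018796116 wz
```

View pics/ov1_scene.png

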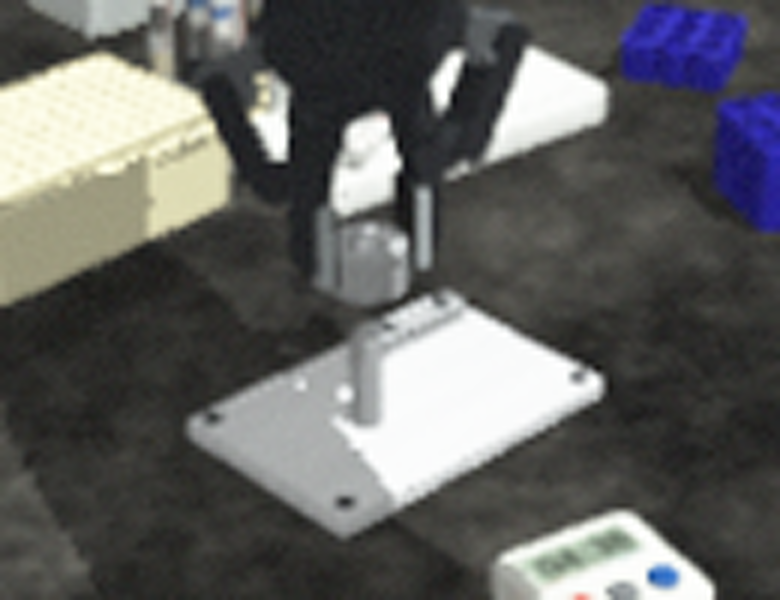

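View pics/ov1_top.png

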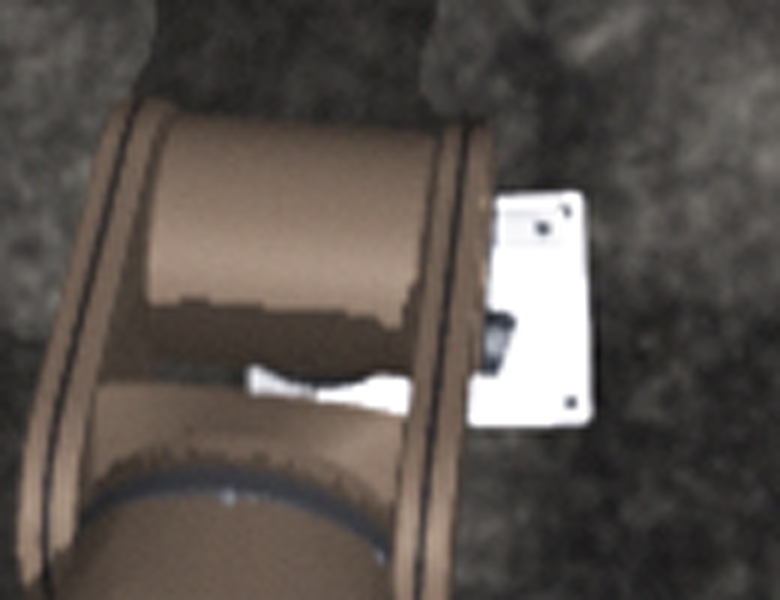

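```bash
cat > ov.py <<'E'
import sys
from m import *
# args: img, out, crop center u v, half w,h, scale ; overlays
def overlay(c,out,u,v,hw,hh,k,models):
    a=c['img'][v-hh:v+hh,u-hw:u+hw]
    a=cv2.resize(a,None,fx=k,fy=k,interpolation=cv2.INTER_CUBIC)[:,:,::-1].copy()
    for P,col in models:
        h=hull(c,P); q=((h-[u-hw,v-hh]+0.5)*k-0.5)
        cv2.polylines(a,[np.round(q).astype(int).reshape(-1,1,2)],True,col,1,cv2.LINE_AA)
    cv2.imwrite(out,a)
E
python3 - <<'E'
from ov import *
c=imaging.read_camera('scene')
p=readout.get_state()['eef_pos'];z0=p[2]-.177;print(p)
M=[(cyl(.5225,.0525,.007,.010,.05),(0,0,255)),(cyl(p[0],p[1],.017,z0,z0+.02),(0,255,0)),(cyl(p[0]+.004,p[1]-.003,.017,z0,z0+.02),(0,255,255)),(cyl(.5225,.0525,.0035,.056,.0561),(0,0,255))]
overlay(c,'pics/ov2.png',310,205,32,28,12,M)
E
```

```text
[0.5174913  0.05650279 0.25529094]
```

View pics/ov2.png

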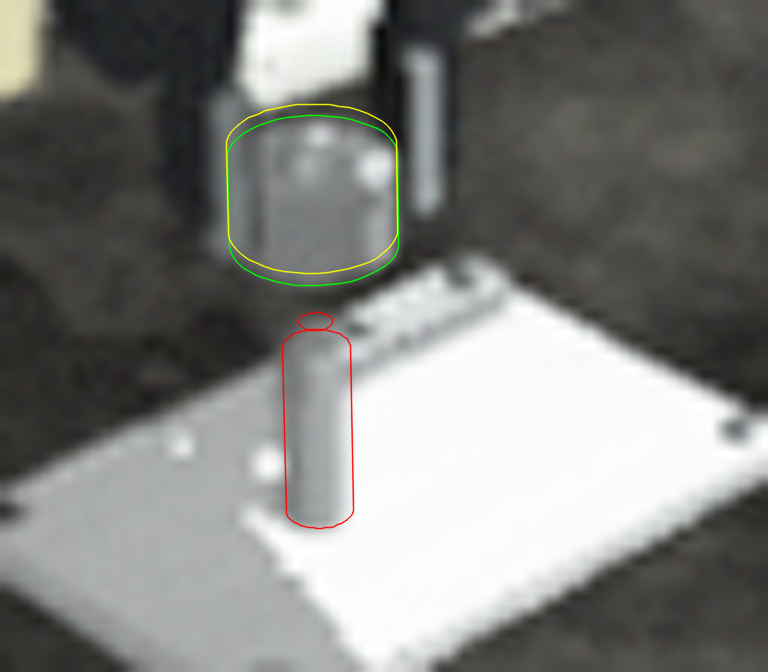

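```bash
python3 - <<'E'
from ov import *
c=imaging.read_camera('scene')
c['img']=np.clip(c['img'].astype(float)*1.0,0,140)/140*255
c['img']=c['img'].astype(np.uint8)
p=readout.get_state()['eef_pos'];z0=p[2]-.177;print(p)
M=[(cyl(p[0],p[1],.017,z0,z0+.0001),(0,255,0)),(cyl(p[0],p[1],.017,z0+.02,z0+.0201),(0,255,0))]
overlay(c,'pics/ov3.png',308,196,18,18,20,[])
overlay(c,'pics/ov3b.png',308,196,18,18,20,M)
a=cv2.imread('pics/ov3.png');b=cv2.imread('pics/ov3b.png');cv2.imwrite('pics/ov3.png',cv2.resize(np.hstack([a,b]),(800,400)))
E
```

```text
[0.51752833 0.0564191  0.25531279]
```

View pics/ov3.png

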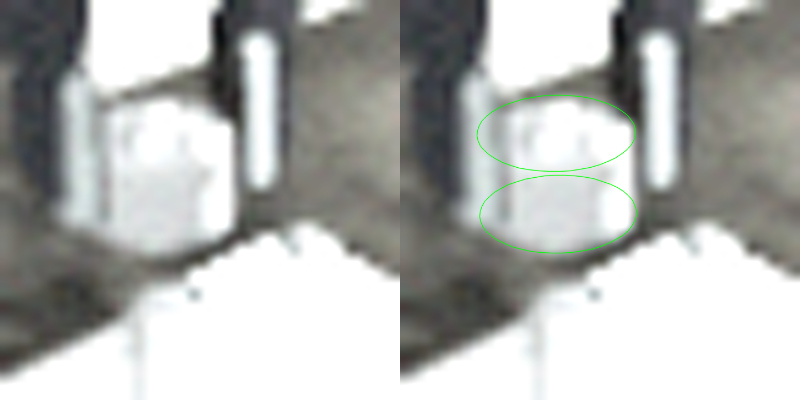

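Request:
apply_moves(
  steps=[
    {"tx": -1.3, "ty": 2.5, "tz": 10, "wx": 0, "wy": 0, "wz": 0},
    {"tx": -1.3, "ty": 2.5, "tz": 20, "wx": 0, "wy": 0, "wz": 0},
    {"tx": -1.3, "ty": 2.5, "tz": 25, "wx": 0, "wy": 0, "wz": 0},
    {"tx": -1.3, "ty": 2.5, "tz": 25, "wx": 0, "wy": 0, "wz": 0},
  ],
)

```text
time: 5.0
eef_pos: [0.5192, 0.0533, 0.2289]
tcp_rot: [0.81, 0.587, -0.001, -0.001]
contact_force: [0.2, -0.3, -0.9]
opening: 0.384
```

Request:
apply_moves(
  steps=[
    {"tx": 0, "ty": 0, "tz": 3, "wx": 0, "wy": 0, "wz": 0},
    {"tx": 0, "ty": 0, "tz": 6, "wx": 0, "wy": 0, "wz": 0},
    {"tx": 0, "ty": 0, "tz": 8, "wx": 0, "wy": 0, "wz": 0},
    {"tx": 0, "ty": 0, "tz": 8, "wx": 0, "wy": 0, "wz": 0},
  ],
)

```text
time: 5.4
eef_pos: [0.5197, 0.0533, 0.2223]
tcp_rot: [0.81, 0.587, 0.0, -0.0]
contact_force: [-0.0, 1.4, -1.2]
opening: 0.377
```

```bash
python3 - <<'E'
from ov import *
c=cam('scene')
p=readout.get_state();print(p['eef_pos'],p['contact_force'])
overlay(c,'pics/ov4.png',312,205,30,25,13,[])
E
```

```text
[0.51971162 0.05331705 0.22229723] [ 0.75064372  1.48616172 -1.27160455]
```

View pics/ov4.png

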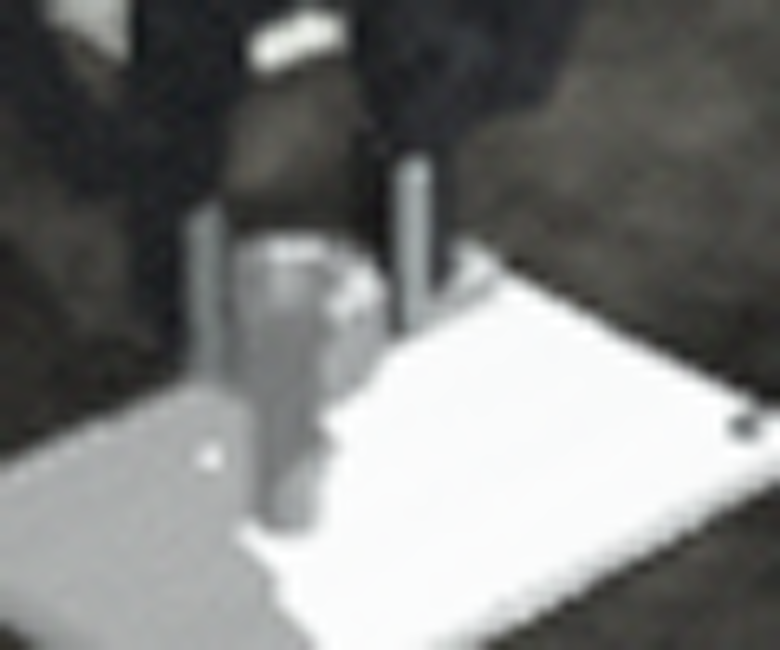

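Request:
apply_moves(
  steps=[
    {"tx": 1.3, "ty": 0, "tz": 0, "wx": 0, "wy": 0, "wz": 0},
    {"tx": 1.3, "ty": 0, "tz": 6, "wx": 0, "wy": 0, "wz": 0},
    {"tx": 1.3, "ty": 0, "tz": 12, "wx": 0, "wy": 0, "wz": 0},
    {"tx": 1.3, "ty": 0, "tz": 18, "wx": 0, "wy": 0, "wz": 0},
    {"tx": 1.3, "ty": 0, "tz": 18, "wx": 0, "wy": 0, "wz": 0},
  ],
)

```text
time: 5.95
eef_pos: [0.5196, 0.0544, 0.203]
tcp_rot: [0.81, 0.587, -0.001, -0.001]
contact_force: [0.6, 0.3, -1.0]
opening: 0.379
```

```bash
python3 - <<'E'
from ov import *
c=cam('scene')
p=readout.get_state();print(p['eef_pos'],p['contact_force'])
overlay(c,'pics/ov5.png',312,205,30,25,13,[])
E
```

```text
[0.51981254 0.05442057 0.20356162] [-0.68134275 -0.09895839 -1.15303808]
```

View pics/ov5.png

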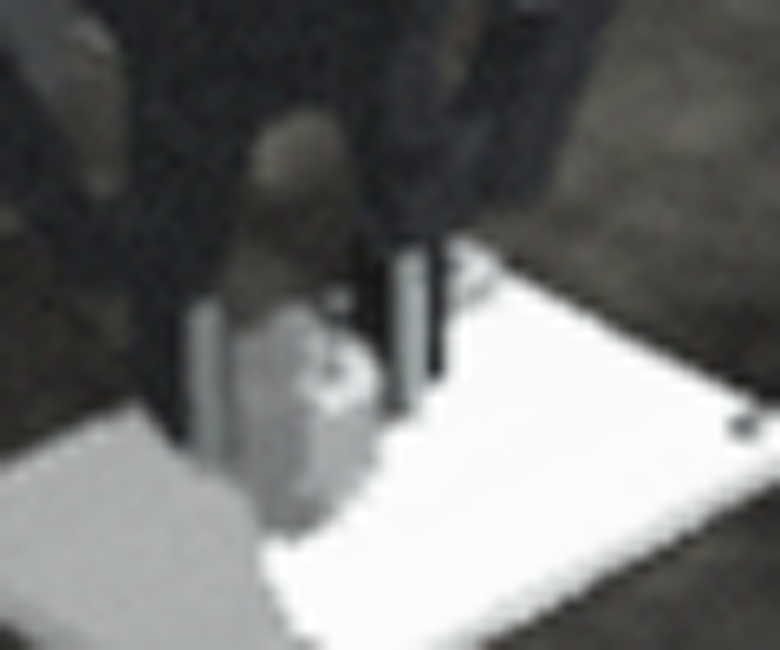

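Threaded, with the side force near zero. Lowering home.

Request:
apply_moves(
  steps=[
    {"tx": 0, "ty": 0, "tz": 6, "wx": 0, "wy": 0, "wz": 0},
    {"tx": 0, "ty": 0, "tz": 12, "wx": 0, "wy": 0, "wz": 0},
    {"tx": 0, "ty": 0, "tz": 16, "wx": 0, "wy": 0, "wz": 0},
    {"tx": 0, "ty": 0, "tz": 16.5, "wx": 0, "wy": 0, "wz": 0},
    {"tx": 0, "ty": 0, "tz": 16.5, "wx": 0, "wy": 0, "wz": 0},
  ],
)

```text
time: 6.5
eef_pos: [0.5202, 0.0544, 0.188]
tcp_rot: [0.81, 0.587, -0.0, -0.0]
contact_force: [-0.1, -0.2, 0.8]
opening: 0.382
```

```bash
python3 go.py; python3 go.py
```

```text
t 6.5 p [0.5202 0.0544 0.188 ] th 1.2541 tilt 0.0003 F [-0.1 -0.2  0.8] op 0.382
t 6.5 p [0.5202 0.0544 0.188 ] th 1.2541 tilt 0.0003 F [-0.1 -0.2  0.8] op 0.382
```

Request:
apply_moves(
  steps=[
    {"tx": 0, "ty": 0, "tz": 1.5, "wx": 0, "wy": 0, "wz": 0},
    {"tx": 0, "ty": 0, "tz": 1.5, "wx": 0, "wy": 0, "wz": 0},
  ],
)

```text
time: 6.7
eef_pos: [0.5205, 0.0544, 0.1879]
tcp_rot: [0.81, 0.587, -0.001, -0.0]
contact_force: [-5.0, 0.1, 10.6]
opening: 0.383
```

Request:
apply_moves(
  steps=[
    {"tx": 0, "ty": 0, "tz": 0, "wx": 0, "wy": 0, "wz": 0},
    {"tx": 0, "ty": 0, "tz": 0, "wx": 0, "wy": 0, "wz": 0},
    {"tx": 0, "ty": 0, "tz": 0, "wx": 0, "wy": 0, "wz": 0},
    {"tx": 0, "ty": 0, "tz": 0, "wx": 0, "wy": 0, "wz": 0},
    {"tx": 0, "ty": 0, "tz": -50, "wx": 0, "wy": 0, "wz": 0},
    {"tx": 0, "ty": 0, "tz": -80, "wx": 0, "wy": 0, "wz": 0},
    {"tx": 0, "ty": 0, "tz": -80, "wx": 0, "wy": 0, "wz": 0},
  ],
  hand=1,
)

```text
time: 7.4
eef_pos: [0.5223, 0.0543, 0.2715]
tcp_rot: [0.81, 0.587, 0.004, 0.003]
contact_force: [0.7, -0.5, -0.3]
opening: 0.997
```

```bash
python3 - <<'E'
from ov import *
c=cam('scene')
p=readout.get_state();print(p['eef_pos'],p['contact_force'])
M=[(cyl(.5215,.053,.017,.01,.03),(0,255,0))]
overlay(c,'pics/ov6.png',312,205,30,25,13,M)
E
python3 go.py .575 .326 .255 1.254
```

```text
[0.52121741 0.05438878 0.26900928] [-0.93262012  0.41956507 -0.58358285]
t 7.45 p [0.5212 0.0544 0.269 ] th 1.254 tilt 0.0058 F [-0.9  0.4 -0.6] op 0.999
shift mm [274.8 -33.6  14.2] rows 5.544780652715548 wz 0.0
```

View pics/ov6.png

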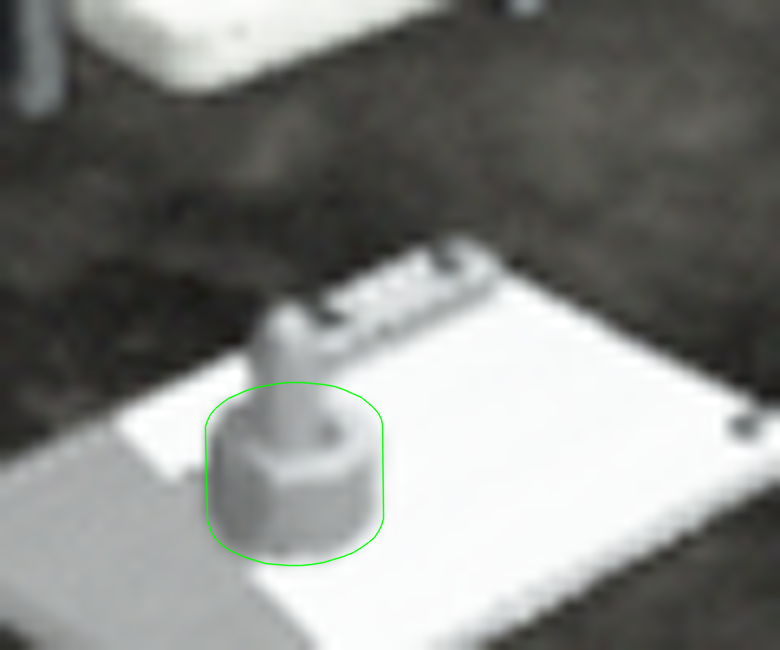

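Spacer sits flat on the plate around the post. Next the collar.

Request:
apply_moves(
  steps=[
    {"tx": 275, "ty": -32, "tz": 10, "wx": 0, "wy": 0, "wz": 0},
    {"tx": 275, "ty": -32, "tz": 10, "wx": 0, "wy": 0, "wz": 0},
    {"tx": 275, "ty": -32, "tz": 10, "wx": 0, "wy": 0, "wz": 0},
    {"tx": 275, "ty": -32, "tz": 10, "wx": 0, "wy": 0, "wz": 0},
    {"tx": 275, "ty": -32, "tz": 10, "wx": 0, "wy": 0, "wz": 0},
    {"tx": 275, "ty": -32, "tz": 10, "wx": 0, "wy": 0, "wz": 0},
    {"tx": 275, "ty": -32, "tz": 10, "wx": 0, "wy": 0, "wz": 0},
    {"tx": 275, "ty": -32, "tz": 10, "wx": 0, "wy": 0, "wz": 0},
  ],
)

```text
time: 8.25
eef_pos: [0.5747, 0.3258, 0.2543]
tcp_rot: [0.809, 0.587, -0.002, -0.0]
contact_force: [0.1, -0.6, 0.7]
opening: 1.002
```

```bash
python3 go.py .5755 .326 .176; python3 - <<'E'
from ov import *
c=cam('scene')
overlay(c,'pics/co1.png',200,240,40,35,9,[])
c=cam('top')
overlay(c,'pics/co1t.png',200,190,40,35,9,[])
print(readout.get_state()['eef_pos'])
E
```

```text
t 8.25 p [0.5747 0.3258 0.2543] th 1.2553 tilt 0.0036 F [ 0.1 -0.6  0.7] op 1.002
shift mm [ 0.6  0.9 78.3] rows 1.5656304014300628 wz 
[0.57504914 0.32458553 0.25511746]
```

View pics/co1.png

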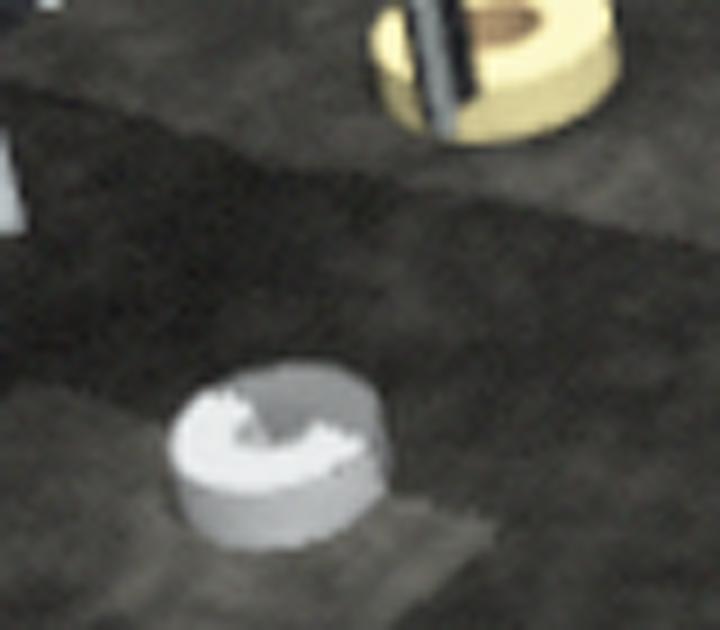

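View pics/co1t.png

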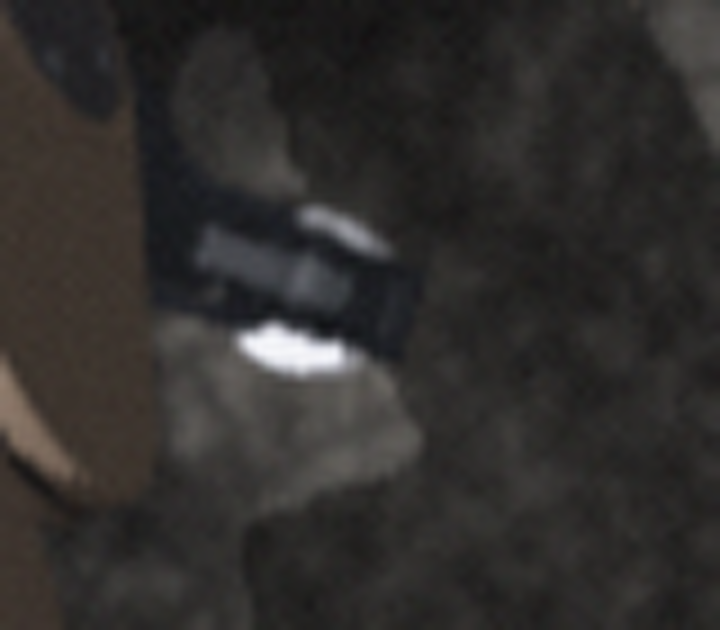

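Collar lies between the fingers in both views. Descend and grip. A 48 mm ring holds the fingers farther back, so 175 mm TCP height is safe.

Request:
apply_moves(
  steps=[
    {"tx": 0, "ty": 0, "tz": 40, "wx": 0, "wy": 0, "wz": 0},
    {"tx": 0, "ty": 0, "tz": 80, "wx": 0, "wy": 0, "wz": 0},
    {"tx": 0, "ty": 0, "tz": 80, "wx": 0, "wy": 0, "wz": 0},
    {"tx": 0, "ty": 0, "tz": 80, "wx": 0, "wy": 0, "wz": 0},
  ],
)

```text
time: 8.75
eef_pos: [0.5752, 0.3245, 0.1759]
tcp_rot: [0.81, 0.586, -0.001, -0.0]
contact_force: [0.5, 0.4, 1.5]
opening: 1.0
```

Request:
apply_moves(
  steps=[
    {"tx": 0, "ty": 0, "tz": 0, "wx": 0, "wy": 0, "wz": 0},
    {"tx": 0, "ty": 0, "tz": 0, "wx": 0, "wy": 0, "wz": 0},
    {"tx": 0, "ty": 0, "tz": 0, "wx": 0, "wy": 0, "wz": 0},
    {"tx": 0, "ty": 0, "tz": 0, "wx": 0, "wy": 0, "wz": 0},
    {"tx": 0, "ty": 0, "tz": 0, "wx": 0, "wy": 0, "wz": 0},
    {"tx": 0, "ty": 0, "tz": 0, "wx": 0, "wy": 0, "wz": 0},
  ],
  hand=0,
  force=40,
)

```text
time: 9.35
eef_pos: [0.5766, 0.3262, 0.1796]
tcp_rot: [0.81, 0.587, 0.002, 0.001]
contact_force: [-1.0, -1.3, 6.5]
opening: 0.534
```

```bash
python3 go.py
```

```text
t 9.35 p [0.5766 0.3262 0.1796] th 1.2543 tilt 0.0045 F [-1.  -1.3  6.5] op 0.534
```

Request:
apply_moves(
  steps=[
    {"tx": 0, "ty": 0, "tz": -50, "wx": 0, "wy": 0, "wz": 0},
    {"tx": 0, "ty": 0, "tz": -80, "wx": 0, "wy": 0, "wz": 0},
    {"tx": 0, "ty": 0, "tz": -80, "wx": 0, "wy": 0, "wz": 0},
    {"tx": 0, "ty": 0, "tz": -80, "wx": 0, "wy": 0, "wz": 0},
  ],
)

```text
time: 9.75
eef_pos: [0.5754, 0.3258, 0.2576]
tcp_rot: [0.81, 0.587, 0.001, 0.0]
contact_force: [-0.9, 1.3, -2.1]
opening: 0.534
```

```bash
python3 go.py .519 .0554 .26
```

```text
t 9.75 p [0.5754 0.3258 0.2576] th 1.2541 tilt 0.0019 F [-0.9  1.3 -2.1] op 0.534
shift mm [-274.6   30.6   -2.7] rows 5.525616945201766 wz
```

Request:
apply_moves(
  steps=[
    {"tx": -275, "ty": 31, "tz": 0, "wx": 0, "wy": 0, "wz": 0},
    {"tx": -275, "ty": 31, "tz": 0, "wx": 0, "wy": 0, "wz": 0},
    {"tx": -275, "ty": 31, "tz": 0, "wx": 0, "wy": 0, "wz": 0},
    {"tx": -275, "ty": 31, "tz": 0, "wx": 0, "wy": 0, "wz": 0},
    {"tx": -275, "ty": 31, "tz": 0, "wx": 0, "wy": 0, "wz": 0},
    {"tx": -275, "ty": 31, "tz": 0, "wx": 0, "wy": 0, "wz": 0},
    {"tx": -275, "ty": 31, "tz": 0, "wx": 0, "wy": 0, "wz": 0},
    {"tx": -275, "ty": 31, "tz": 0, "wx": 0, "wy": 0, "wz": 0},
    {"tx": -275, "ty": 31, "tz": 0, "wx": 0, "wy": 0, "wz": 0},
  ],
)

```text
time: 10.65
eef_pos: [0.519, 0.0556, 0.2555]
tcp_rot: [0.81, 0.587, -0.001, -0.001]
contact_force: [-0.4, 0.2, -1.7]
opening: 0.537
```

```bash
python3 - <<'E'
from ov import *
c=cam('scene')
p=readout.get_state()['eef_pos'];print(p)
z0=p[2]-.1785
overlay(c,'pics/cp.png',310,200,32,30,12,[])
overlay(c,'pics/cpb.png',310,200,32,30,12,[(cyl(p[0],p[1],.024,z0,z0+.02),(0,255,0)),(cyl(.5200,.0555,.007,.03,.05),(0,0,255)),(cyl(.5225,.0525,.007,.03,.05),(0,255,255))])
a=cv2.imread('pics/cp.png');b=cv2.imread('pics/cpb.png');cv2.imwrite('pics/cp.png',cv2.resize(np.hstack([a,b]),(800,375)))
E
```

```text
[0.51911151 0.05579741 0.25574357]
```

View pics/cp.png

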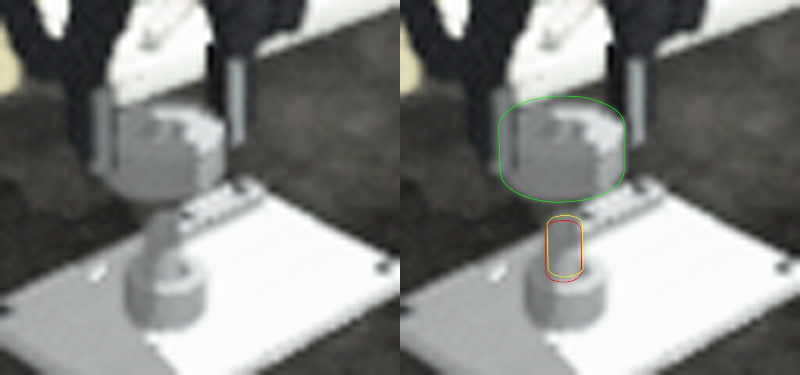

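Request:
apply_moves(
  steps=[
    {"tx": 0.5, "ty": 0.5, "tz": 10, "wx": 0, "wy": 0, "wz": 0},
    {"tx": 0.5, "ty": 0.5, "tz": 20, "wx": 0, "wy": 0, "wz": 0},
    {"tx": 0.5, "ty": 0.5, "tz": 25, "wx": 0, "wy": 0, "wz": 0},
    {"tx": 0.5, "ty": 0.5, "tz": 30, "wx": 0, "wy": 0, "wz": 0},
    {"tx": 0.5, "ty": 0.5, "tz": 30, "wx": 0, "wy": 0, "wz": 0},
  ],
)

```text
time: 11.2
eef_pos: [0.5195, 0.0552, 0.2253]
tcp_rot: [0.81, 0.587, -0.001, -0.001]
contact_force: [0.5, 0.1, -0.8]
opening: 0.54
```

```bash
python3 - <<'E'
from ov import *
c=cam('scene')
p=readout.get_state();print(p['eef_pos'],p['contact_force'])
overlay(c,'pics/cp2.png',310,205,32,28,12,[])
E
```

```text
[0.51972694 0.0551431  0.22590941] [-0.16315628 -0.26314516 -1.34012954]
```

View pics/cp2.png

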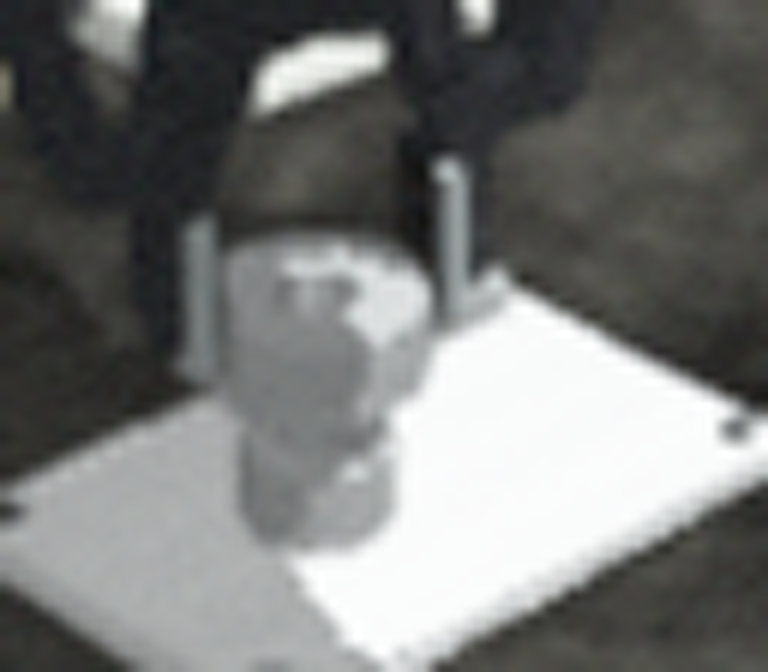

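Collar bottom is about 47 mm up, below the post top (56 mm), with no force, so it is threaded. Lowering on.

Request:
apply_moves(
  steps=[
    {"tx": 0, "ty": 0, "tz": 6, "wx": 0, "wy": 0, "wz": 0},
    {"tx": 0, "ty": 0, "tz": 12, "wx": 0, "wy": 0, "wz": 0},
    {"tx": 0, "ty": 0, "tz": 16, "wx": 0, "wy": 0, "wz": 0},
    {"tx": 0, "ty": 0, "tz": 17.5, "wx": 0, "wy": 0, "wz": 0},
    {"tx": 0, "ty": 0, "tz": 17.5, "wx": 0, "wy": 0, "wz": 0},
  ],
)

```text
time: 11.75
eef_pos: [0.5201, 0.055, 0.2097]
tcp_rot: [0.81, 0.587, -0.0, -0.0]
contact_force: [-3.8, 0.3, 4.7]
opening: 0.536
```

Request:
apply_moves(
  steps=[
    {"tx": 0, "ty": 0, "tz": 0, "wx": 0, "wy": 0, "wz": 0},
    {"tx": 0, "ty": 0, "tz": 0, "wx": 0, "wy": 0, "wz": 0},
    {"tx": 0, "ty": 0, "tz": 0, "wx": 0, "wy": 0, "wz": 0},
    {"tx": 0, "ty": 0, "tz": 0, "wx": 0, "wy": 0, "wz": 0},
    {"tx": 0, "ty": 0, "tz": -50, "wx": 0, "wy": 0, "wz": 0},
    {"tx": 0, "ty": 0, "tz": -80, "wx": 0, "wy": 0, "wz": 0},
    {"tx": 0, "ty": 0, "tz": -80, "wx": 0, "wy": 0, "wz": 0},
  ],
  hand=1,
)

```text
time: 12.45
eef_pos: [0.5219, 0.055, 0.2943]
tcp_rot: [0.81, 0.587, 0.004, 0.003]
contact_force: [0.7, 0.5, 0.9]
opening: 1.002
```

```bash
python3 - <<'E'
from ov import *
c=cam('scene')
p=readout.get_state();print(p['eef_pos'],p['contact_force'])
overlay(c,'pics/cp3.png',310,205,32,28,12,[(cyl(.5215,.0535,.024,.03,.05),(0,255,0))])
E
python3 go.py
```

```text
[0.52084964 0.05501808 0.29174892] [-0.01940541  0.13878906 -0.44751334]
t 12.5 p [0.5208 0.055  0.2917] th 1.2541 tilt 0.0061 F [-0.   0.1 -0.4] op 1.001
```

View pics/cp3.png

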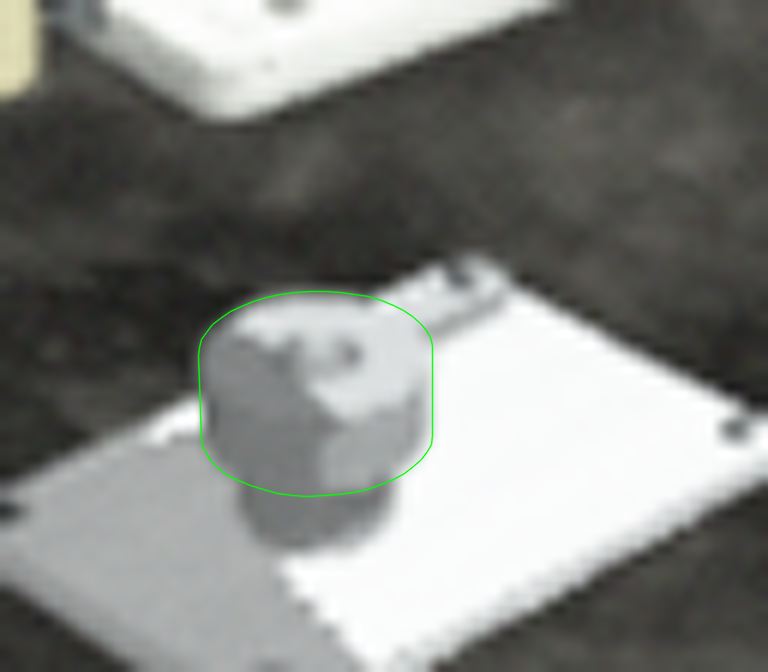

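Collar sits home on the spacer, with the post tip just showing above it. Next I refine the violet block's pose from the top face in both cameras.

```bash
cat > s3.py <<'E'
from m import *
from scipy.optimize import minimize
T=cam('top');S=cam('scene')
for n,c,blur in(('top',T,1.0),('scene',S,0.6)):
    g=cv2.GaussianBlur(c['img'][:,:,2].astype(np.float32),(0,0),blur)
    def f(p):
        d=0
        for i in(-1,0,1):
            for j in(-1,0,1):
                ca,sa=np.cos(p[2]),np.sin(p[2]); x=p[0]+p[3]*(ca*i-sa*j); y=p[1]+p[3]*(sa*i+ca*j)
                u=proj(c,(x,y,.047)); d+=cv2.getRectSubPix(g,(1,1),(float(u[0]),float(u[1])))[0,0]
        return d/9
    best=None
    for y0 in np.linspace(-.9,.5,15):
      for dx in(-.003,.003):
        r=minimize(f,[.5435+dx,-.247,y0,.0195],method='Nelder-Mead',options=dict(initial_simplex=np.array([.5435+dx,-.247,y0,.0195])+np.vstack([np.zeros(4),np.diag([.004,.004,.1,.001])])))
        if best is None or r.fun<best.fun: best=r
    print(n,np.round(best.x,4),best.fun)
blue=lambda th:(lambda a:(a[:,:,2]-a[:,:,1]>th))
for th in(40,60,80,100):
    for n,c,b in(('top',T,(390,175,433,218)),('scene',S,(358,163,393,191))):
        ct=seg(c,b,blue(th)); print(n,th,*[np.round(v,4) for v in fit(c,ct,lambda p:box(p[0],p[1],p[2],.062,.062,0,.047),(.543,-.247,-.43))],
          cv2.minAreaRect(ct.astype(np.float32)))
p=(.5425,-.247,-.43)
overlay=__import__('ov').overlay
overlay(T,'pics/bl.png',411,197,20,20,18,[(box(*p,.062,.062,0,.0001),(255,255,255)),(box(*p,.062,.062,.0465,.047),(0,255,255))])
overlay(S,'pics/bls.png',375,177,20,20,18,[(box(*p,.062,.062,0,.0001),(255,255,255)),(box(*p,.062,.062,.0465,.047),(0,255,255))])
a=cv2.imread('pics/bl.png');b=cv2.imread('pics/bls.png');cv2.imwrite('pics/bl.png',cv2.resize(np.hstack([a,b]),(800,400)))
E
python3 s3.py; python3 go.py
```

```text
top [ 0.5846 -0.3415  0.2484  0.008 ] 47.35979461669922
scene [ 0.6851 -0.4332  1.3391 -0.    ] 39.59231948852539
top 40 [ 0.5425 -0.2468 -0.4231  0.019 ] 0.3241 ((411.4698486328125, 197.987060546875), (27.377395629882812, 27.443044662475586), 23.198589324951172)
scene 40 [ 0.5452 -0.2462 -0.4799  0.3257] 0.2876 ((375.06036376953125, 175.996337890625), (23.489198684692383, 27.430835723876953), 82.3039779663086)
top 60 [ 0.5424 -0.2471 -0.4234  0.2735] 0.303 ((411.5948486328125, 198.02877807617188), (26.80841636657715, 26.98347282409668), 23.198589324951172)
scene 60 [ 0.5451 -0.2464 -0.4901  0.6093] 0.3153 ((375.16943359375, 176.01992797851562), (22.993701934814453, 26.649669647216797), 82.3039779663086)
top 80 [ 0.5424 -0.2476 -0.4231  0.5538] 0.31 ((411.84197998046875, 198.06324768066406), (26.020549774169922, 26.54579734802246), 23.198591232299805)
scene 80 [ 0.5445 -0.2488 -0.5566  1.1228] 0.8694 ((376.23724365234375, 175.66680908203125), (22.50364112854004, 24.257631301879883), 79.82444763183594)
top 100 [ 0.5425 -0.2482 -0.4182  0.8528] 0.3167 ((412.0596008300781, 198.06072998046875), (25.32444190979004, 25.968658447265625), 23.025550842285156)
scene 100 [ 0.5446 -0.2494 -0.562   1.487 ] 0.8797 ((376.2686767578125, 175.5744171142578), (21.64822006225586, 23.70900535583496), 80.03618621826172)
t 12.6 p [0.5195 0.0551 0.2883] th 1.254 tilt 0.001 F [-0.4 -0.3 -0.1] op 0.998
```

View pics/bl.png

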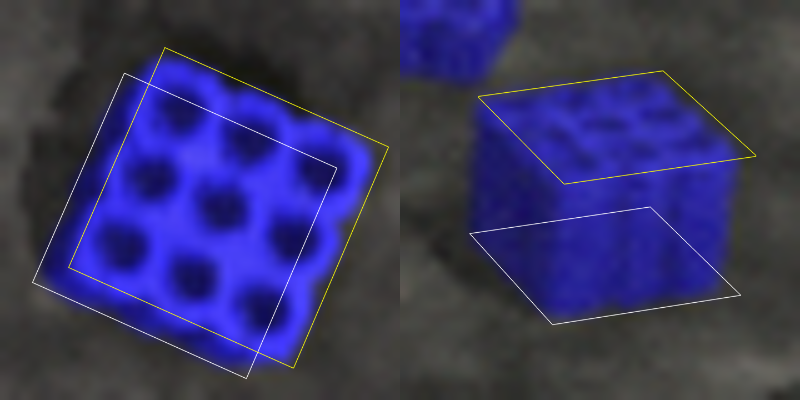

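Request:
apply_moves(
  steps=[
    {"tx": -278, "ty": 117, "tz": 0, "wx": 0, "wy": 0, "wz": 1.672},
    {"tx": -278, "ty": 117, "tz": 0, "wx": 0, "wy": 0, "wz": 1.672},
    {"tx": -278, "ty": 117, "tz": 0, "wx": 0, "wy": 0, "wz": 1.672},
    {"tx": -278, "ty": 117, "tz": 0, "wx": 0, "wy": 0, "wz": 1.672},
    {"tx": -278, "ty": 117, "tz": 0, "wx": 0, "wy": 0, "wz": 1.672},
    {"tx": -278, "ty": 117, "tz": 0, "wx": 0, "wy": 0, "wz": 1.672},
    {"tx": -278, "ty": 117, "tz": 0, "wx": 0, "wy": 0, "wz": 1.672},
    {"tx": -278, "ty": 117, "tz": 0, "wx": 0, "wy": 0, "wz": 1.672},
    {"tx": -278, "ty": 117, "tz": 0, "wx": 0, "wy": 0, "wz": 1.672},
    {"tx": -278, "ty": 117, "tz": 0, "wx": 0, "wy": 0, "wz": 1.672},
    {"tx": -278, "ty": 117, "tz": 0, "wx": 0, "wy": 0, "wz": 1.672},
    {"tx": -278, "ty": 117, "tz": 0, "wx": 0, "wy": 0, "wz": 1.672},
  ],
)

```text
time: 13.8
eef_pos: [0.5438, -0.2452, 0.2865]
tcp_rot: [0.978, -0.208, -0.002, -0.001]
contact_force: [0.3, 0.3, 0.3]
opening: 1.001
```

```bash
python3 - <<'E'
from ov import *
c=cam('scene'); overlay(c,'pics/bg.png',375,160,40,35,9,[])
t=cam('top'); overlay(t,'pics/bgt.png',411,197,40,35,9,[])
E
python3 go.py .544 -.246 .225 -.418
```

```text
t 13.9 p [ 0.544  -0.2453  0.2873] th -0.4157 tilt 0.003 F [ 0.4 -0.4 -0.3] op 0.997
shift mm [ 0.4  0.7 62.3] rows 1.2457917922002093 wz 0.002
```

View pics/bg.png

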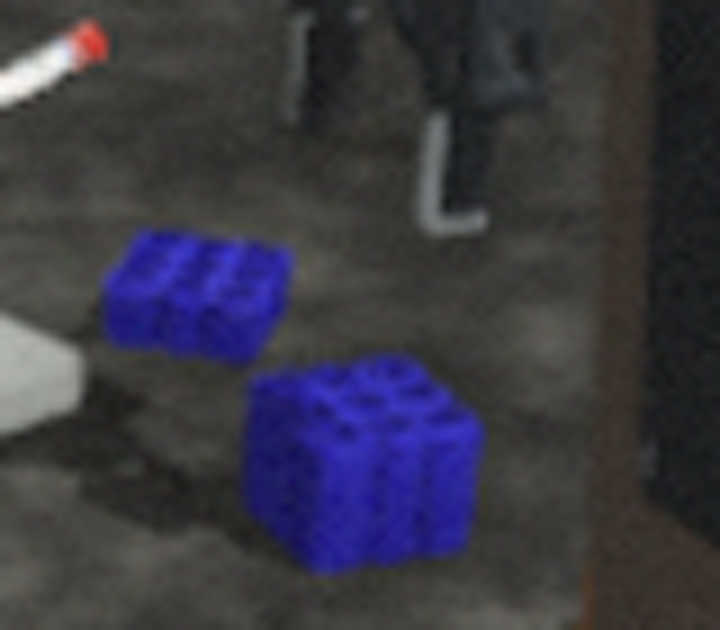

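View pics/bgt.png

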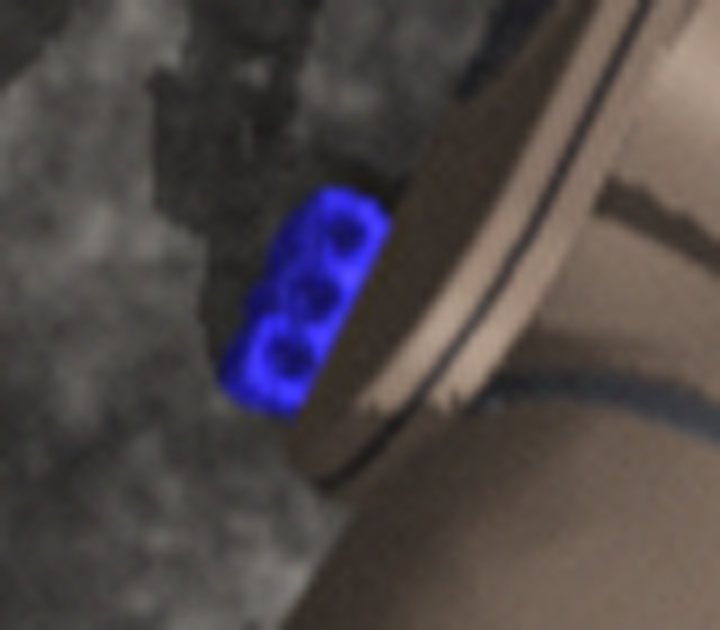

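The tall violet block with its scalloped sides is confirmed, and the fingers are on either side. Descend.

Request:
apply_moves(
  steps=[
    {"tx": 0, "ty": 0, "tz": 45, "wx": 0, "wy": 0, "wz": 0},
    {"tx": 0, "ty": 0, "tz": 60, "wx": 0, "wy": 0, "wz": 0},
    {"tx": 0, "ty": 0, "tz": 70, "wx": 0, "wy": 0, "wz": 0},
    {"tx": 0, "ty": 0, "tz": 70, "wx": 0, "wy": 0, "wz": 0},
  ],
)

```text
time: 14.3
eef_pos: [0.5439, -0.2452, 0.2172]
tcp_rot: [0.978, -0.207, -0.002, -0.001]
contact_force: [1.1, 0.9, -0.5]
opening: 1.001
```

```bash
python3 - <<'E'
from ov import *
c=cam('scene'); overlay(c,'pics/bg2.png',375,165,35,30,11,[])
E
python3 go.py .544 -.246 .186 -.418
```

```text
t 14.35 p [ 0.5445 -0.2455  0.2187] th -0.4173 tilt 0.001 F [-0.5  0.6  1.1] op 1.0
shift mm [-0.2  0.6 32.7] rows 0.6543553891816135 wz 0.001
```

View pics/bg2.png

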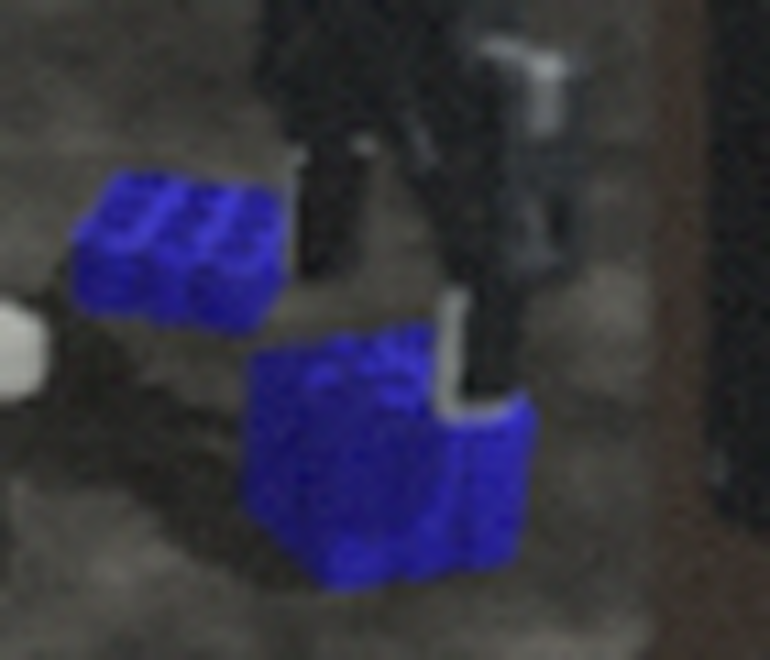

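Request:
apply_moves(
  steps=[
    {"tx": 0, "ty": 0, "tz": 15, "wx": 0, "wy": 0, "wz": 0},
    {"tx": 0, "ty": 0, "tz": 32, "wx": 0, "wy": 0, "wz": 0},
    {"tx": 0, "ty": 0, "tz": 32, "wx": 0, "wy": 0, "wz": 0},
  ],
)

```text
time: 14.65
eef_pos: [0.5433, -0.2448, 0.184]
tcp_rot: [0.978, -0.207, -0.002, -0.001]
contact_force: [-0.6, 0.3, -0.4]
opening: 1.0
```

Request:
apply_moves(
  steps=[
    {"tx": 0, "ty": 0, "tz": 0, "wx": 0, "wy": 0, "wz": 0},
    {"tx": 0, "ty": 0, "tz": 0, "wx": 0, "wy": 0, "wz": 0},
    {"tx": 0, "ty": 0, "tz": 0, "wx": 0, "wy": 0, "wz": 0},
    {"tx": 0, "ty": 0, "tz": 0, "wx": 0, "wy": 0, "wz": 0},
    {"tx": 0, "ty": 0, "tz": 0, "wx": 0, "wy": 0, "wz": 0},
  ],
  hand=0,
  force=50,
)

```text
time: 15.15
eef_pos: [0.5446, -0.2456, 0.1874]
tcp_rot: [0.978, -0.207, 0.0, 0.0]
contact_force: [0.7, -0.9, 1.2]
opening: 0.713
```

```bash
python3 go.py .544 -.246 .186 -.418;python3 - <<'E'
from ov import *
c=cam('scene'); overlay(c,'pics/bg3.png',375,165,35,30,11,[])
E
python3 go.py
```

```text
t 15.15 p [ 0.5446 -0.2456  0.1874] th -0.418 tilt 0.0009 F [ 0.7 -0.9  1.2] op 0.713
shift mm [-0.4  0.6  1.4] rows 0.03167442614044798 wz 0.0
t 15.2 p [ 0.5446 -0.2457  0.1875] th -0.418 tilt 0.001 F [-0.2  0.   0.5] op 0.71
```

View pics/bg3.png

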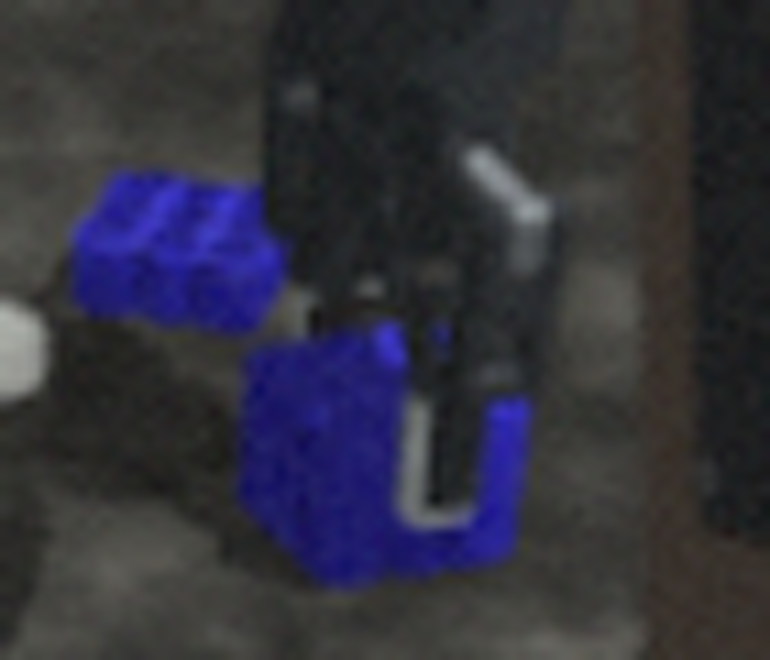

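Request:
apply_moves(
  steps=[
    {"tx": 0, "ty": 0, "tz": -35, "wx": 0, "wy": 0, "wz": 0},
    {"tx": 0, "ty": 0, "tz": -70, "wx": 0, "wy": 0, "wz": 0},
    {"tx": -125, "ty": -205, "tz": -70, "wx": 0, "wy": 0, "wz": -0.448},
    {"tx": -125, "ty": -205, "tz": -70, "wx": 0, "wy": 0, "wz": -0.448},
    {"tx": -125, "ty": -205, "tz": -70, "wx": 0, "wy": 0, "wz": -0.448},
    {"tx": -125, "ty": -205, "tz": -70, "wx": 0, "wy": 0, "wz": -0.448},
    {"tx": -125, "ty": -205, "tz": -70, "wx": 0, "wy": 0, "wz": -0.448},
    {"tx": -125, "ty": -205, "tz": -70, "wx": 0, "wy": 0, "wz": -0.448},
    {"tx": -125, "ty": -205, "tz": -70, "wx": 0, "wy": 0, "wz": -0.448},
    {"tx": -125, "ty": -205, "tz": -70, "wx": 0, "wy": 0, "wz": -0.448},
  ],
)

```text
time: 16.2
eef_pos: [0.5137, -0.0081, 0.2571]
tcp_rot: [1.0, 0.015, 0.0, 0.0]
contact_force: [-0.1, -0.5, -1.3]
opening: 0.714
```

```bash
python3 - <<'E'
from ov import *
c=cam('scene')
p=readout.get_state()['eef_pos'];print(p); z0=p[2]-.1875
overlay(c,'pics/n1.png',320,200,35,32,11,[(box(p[0],p[1],.03,.062,.062,z0,z0+.001),(0,255,0)),(box(p[0],p[1],.03,.062,.062,z0+.045,z0+.046),(0,255,0))])
E
python3 go.py .5134 -.007 .2575 .03
```

```text
[ 0.51372753 -0.00845965  0.25709949]
t 16.25 p [ 0.5137 -0.0085  0.2571] th 0.0286 tilt 0.0005 F [-0.   0.7 -1.8] op 0.706
shift mm [-0.3 -1.5 -0.4] rows 0.03097267987542558 wz -0.001
```

View pics/n1.png

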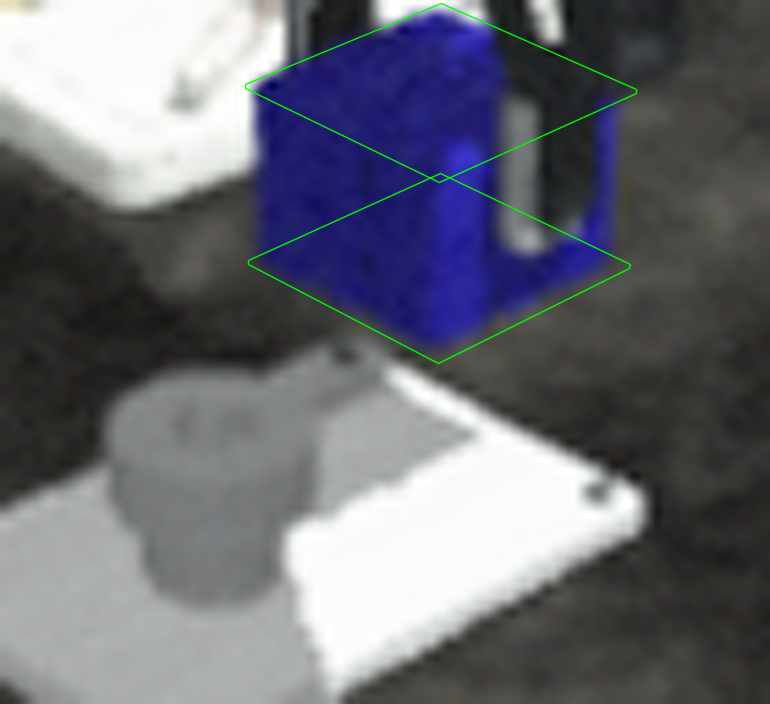

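Request:
apply_moves(
  steps=[
    {"tx": 0, "ty": -1.5, "tz": 25, "wx": 0, "wy": 0, "wz": 0},
    {"tx": 0, "ty": -1.5, "tz": 45, "wx": 0, "wy": 0, "wz": 0},
    {"tx": 0, "ty": -1.5, "tz": 52, "wx": 0, "wy": 0, "wz": 0},
    {"tx": 0, "ty": -1.5, "tz": 55, "wx": 0, "wy": 0, "wz": 0},
    {"tx": 0, "ty": -1.5, "tz": 55, "wx": 0, "wy": 0, "wz": 0},
  ],
)

```text
time: 16.75
eef_pos: [0.5137, -0.0066, 0.2021]
tcp_rot: [1.0, 0.014, 0.0, 0.0]
contact_force: [-1.6, -0.5, -1.2]
opening: 0.71
```

```bash
python3 - <<'E'
from ov import *
c=cam('scene')
overlay(c,'pics/n2.png',320,205,35,30,11,[])
E
python3 go.py .5212 .0002 .1975 .03
```

```text
t 16.8 p [ 0.5139 -0.0065  0.2027] th 0.0293 tilt 0.0012 F [ 0.6 -0.3 -0.4] op 0.711
shift mm [ 7.5 -6.5  5.2] rows 0.2232935131284546 wz -0.001
```

View pics/n2.png

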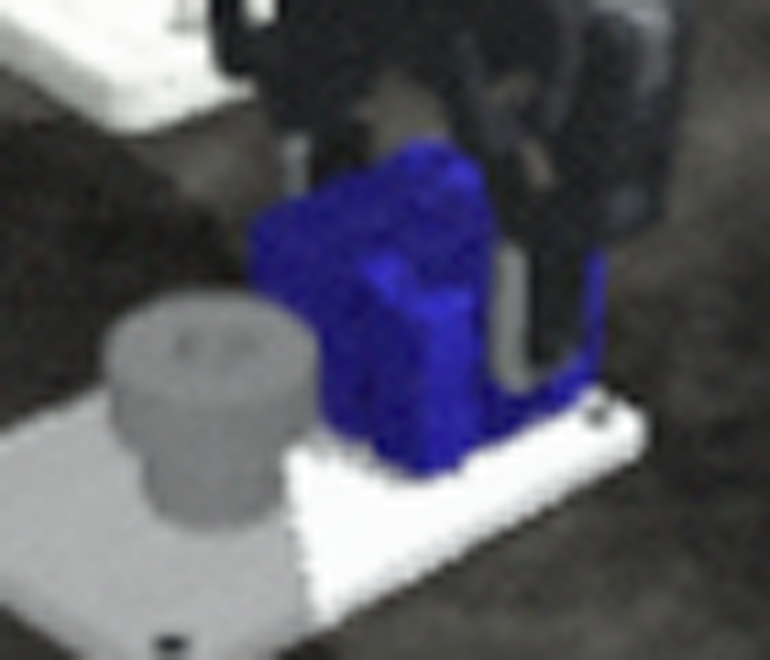

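Request:
apply_moves(
  steps=[
    {"tx": 0, "ty": 0, "tz": 3, "wx": 0, "wy": 0, "wz": 0},
    {"tx": 0, "ty": 0, "tz": 4.5, "wx": 0, "wy": 0, "wz": 0},
    {"tx": 0, "ty": 0, "tz": 4.5, "wx": 0, "wy": 0, "wz": 0},
  ],
)

```text
time: 17.1
eef_pos: [0.5134, -0.0059, 0.1976]
tcp_rot: [1.0, 0.015, 0.0, 0.0]
contact_force: [0.0, 0.4, -1.3]
opening: 0.709
```

```bash
python3 go.py
```

```text
t 17.1 p [ 0.5134 -0.0059  0.1976] th 0.0301 tilt 0.0003 F [ 0.   0.4 -1.3] op 0.709
```

Request:
apply_moves(
  steps=[
    {"tx": 0, "ty": 0, "tz": 1, "wx": 0, "wy": 0, "wz": 0},
    {"tx": 0, "ty": 0, "tz": 1, "wx": 0, "wy": 0, "wz": 0},
  ],
)

```text
time: 17.3
eef_pos: [0.5136, -0.0059, 0.1974]
tcp_rot: [1.0, 0.015, -0.0, 0.0]
contact_force: [-2.1, 0.7, 5.4]
opening: 0.706
```

Request:
apply_moves(
  steps=[
    {"tx": 0, "ty": 0, "tz": 0.8, "wx": 0, "wy": 0, "wz": 0},
    {"tx": 0, "ty": 0, "tz": 0.8, "wx": 0, "wy": 0, "wz": 0},
  ],
)

```text
time: 17.5
eef_pos: [0.5138, -0.0059, 0.1974]
tcp_rot: [1.0, 0.015, -0.0, 0.0]
contact_force: [-4.8, 0.7, 10.7]
opening: 0.708
```

Request:
apply_moves(
  steps=[
    {"tx": 2, "ty": 0, "tz": -0.9, "wx": 0, "wy": 0, "wz": 0},
    {"tx": 4, "ty": 0, "tz": -0.9, "wx": 0, "wy": 0, "wz": 0},
    {"tx": 5, "ty": 0, "tz": -0.9, "wx": 0, "wy": 0, "wz": 0},
    {"tx": 5, "ty": 0, "tz": -0.9, "wx": 0, "wy": 0, "wz": 0},
  ],
)

```text
time: 17.9
eef_pos: [0.5186, -0.0058, 0.1974]
tcp_rot: [1.0, 0.015, -0.0, 0.0]
contact_force: [-3.3, 0.8, 6.5]
opening: 0.709
```

Request:
apply_moves(
  steps=[
    {"tx": 1, "ty": 0, "tz": 0, "wx": 0, "wy": 0, "wz": 0},
    {"tx": 2, "ty": 0, "tz": 0, "wx": 0, "wy": 0, "wz": 0},
    {"tx": 2, "ty": 0, "tz": 0, "wx": 0, "wy": 0, "wz": 0},
  ],
)

```text
time: 18.2
eef_pos: [0.5206, -0.0058, 0.1974]
tcp_rot: [1.0, 0.015, -0.0, 0.0]
contact_force: [-3.4, 0.3, 7.0]
opening: 0.713
```

Request:
apply_moves(
  steps=[
    {"tx": 1, "ty": 0, "tz": -0.4, "wx": 0, "wy": 0, "wz": 0},
    {"tx": 1, "ty": 0, "tz": -0.4, "wx": 0, "wy": 0, "wz": 0},
  ],
)

```text
time: 18.4
eef_pos: [0.5213, -0.0057, 0.1974]
tcp_rot: [1.0, 0.015, -0.001, 0.0]
contact_force: [-4.1, 0.4, 6.7]
opening: 0.713
```

Request:
apply_moves(
  steps=[
    {"tx": 1, "ty": 0, "tz": 0, "wx": 0, "wy": 0, "wz": 0},
    {"tx": 1, "ty": 0, "tz": 0, "wx": 0, "wy": 0, "wz": 0},
  ],
)

```text
time: 18.6
eef_pos: [0.5219, -0.0057, 0.1975]
tcp_rot: [1.0, 0.015, -0.002, -0.0]
contact_force: [-7.7, -0.7, 9.7]
opening: 0.707
```

Request:
apply_moves(
  steps=[
    {"tx": -0.3, "ty": -1.5, "tz": -0.5, "wx": 0, "wy": 0, "wz": 0},
    {"tx": -0.3, "ty": -3, "tz": -0.5, "wx": 0, "wy": 0, "wz": 0},
    {"tx": -0.3, "ty": -4, "tz": -0.5, "wx": 0, "wy": 0, "wz": 0},
    {"tx": -0.3, "ty": -4, "tz": -0.5, "wx": 0, "wy": 0, "wz": 0},
  ],
)

```text
time: 19.0
eef_pos: [0.5215, -0.0025, 0.1975]
tcp_rot: [1.0, 0.015, -0.002, 0.001]
contact_force: [-5.4, -5.5, 4.5]
opening: 0.712
```

```bash
python3 - <<'E'
from ov import *
c=cam('scene')
overlay(c,'pics/n3.png',320,205,35,30,11,[])
E
python3 go.py .5212 .0002 .1975 .03
```

```text
t 19.05 p [ 0.5215 -0.0025  0.1975] th 0.0302 tilt 0.0038 F [-5.5 -5.1  5.2] op 0.712
shift mm [-0.2 -2.7 -0. ] rows 0.0544865616146809 wz 0.0
```

View pics/n3.png

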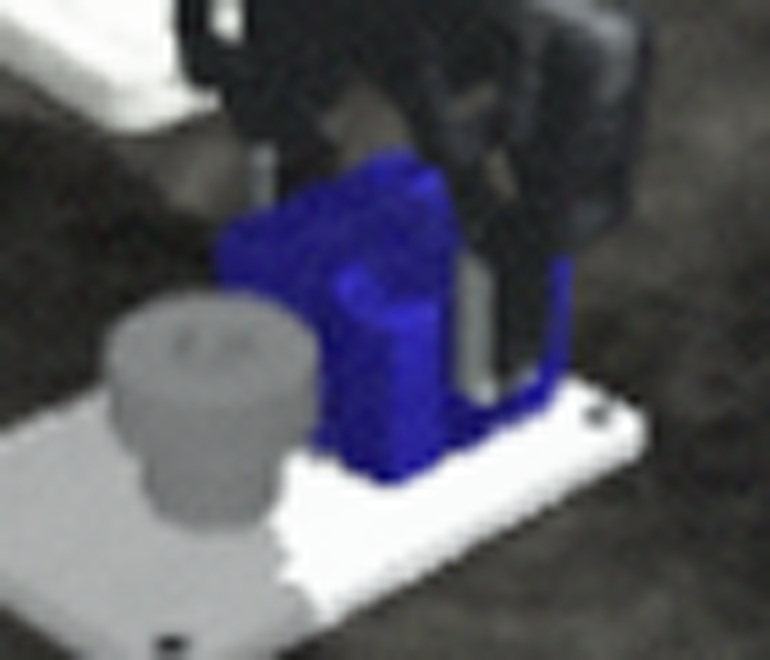

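Request:
apply_moves(
  steps=[
    {"tx": 0, "ty": -0.8, "tz": -0.3, "wx": 0, "wy": 0, "wz": 0},
    {"tx": 0, "ty": -1.5, "tz": -0.3, "wx": 0, "wy": 0, "wz": 0},
    {"tx": 0, "ty": -1.5, "tz": -0.3, "wx": 0, "wy": 0, "wz": 0},
  ],
)

```text
time: 19.35
eef_pos: [0.5214, -0.0008, 0.1975]
tcp_rot: [1.0, 0.015, -0.001, 0.001]
contact_force: [-4.7, -4.0, 2.7]
opening: 0.712
```

Request:
apply_moves(
  steps=[
    {"tx": 0, "ty": -0.8, "tz": 0, "wx": 0, "wy": 0, "wz": 0},
    {"tx": 0, "ty": -1.5, "tz": 0, "wx": 0, "wy": 0, "wz": 0},
    {"tx": 0, "ty": -1.5, "tz": 0, "wx": 0, "wy": 0, "wz": 0},
  ],
)

```text
time: 19.65
eef_pos: [0.5214, 0.0006, 0.1975]
tcp_rot: [1.0, 0.015, -0.002, 0.001]
contact_force: [-3.2, -5.1, 2.7]
opening: 0.709
```

Request:
apply_moves(
  steps=[
    {"tx": 0.3, "ty": -0.8, "tz": 0, "wx": 0, "wy": 0, "wz": 0},
    {"tx": 0.3, "ty": -1.5, "tz": 0, "wx": 0, "wy": 0, "wz": 0},
    {"tx": 0.3, "ty": -1.5, "tz": 0, "wx": 0, "wy": 0, "wz": 0},
  ],
)

```text
time: 19.95
eef_pos: [0.5215, 0.0018, 0.1975]
tcp_rot: [1.0, 0.015, -0.002, 0.001]
contact_force: [-6.2, -5.5, 3.8]
opening: 0.712
```

Request:
apply_moves(
  steps=[
    {"tx": 0.3, "ty": -0.8, "tz": 0, "wx": 0, "wy": 0, "wz": 0},
    {"tx": 0.3, "ty": -1.2, "tz": 0, "wx": 0, "wy": 0, "wz": 0},
    {"tx": 0.3, "ty": -1.2, "tz": 0, "wx": 0, "wy": 0, "wz": 0},
  ],
)

```text
time: 20.25
eef_pos: [0.5217, 0.0026, 0.1976]
tcp_rot: [1.0, 0.015, -0.002, 0.002]
contact_force: [-6.1, -8.5, 4.3]
opening: 0.71
```

```bash
python3 - <<'E'
from ov import *
c=cam('scene')
overlay(c,'pics/n4.png',320,205,35,30,11,[])
E
python3 go.py .5212 .0002 .1975 .03
```

```text
t 20.3 p [0.5217 0.0026 0.1976] th 0.0304 tilt 0.0059 F [-6.6 -8.7  3.8] op 0.714
shift mm [-0.6  2.4  0.1] rows 0.04952435972697764 wz 0.0
```

View pics/n4.png

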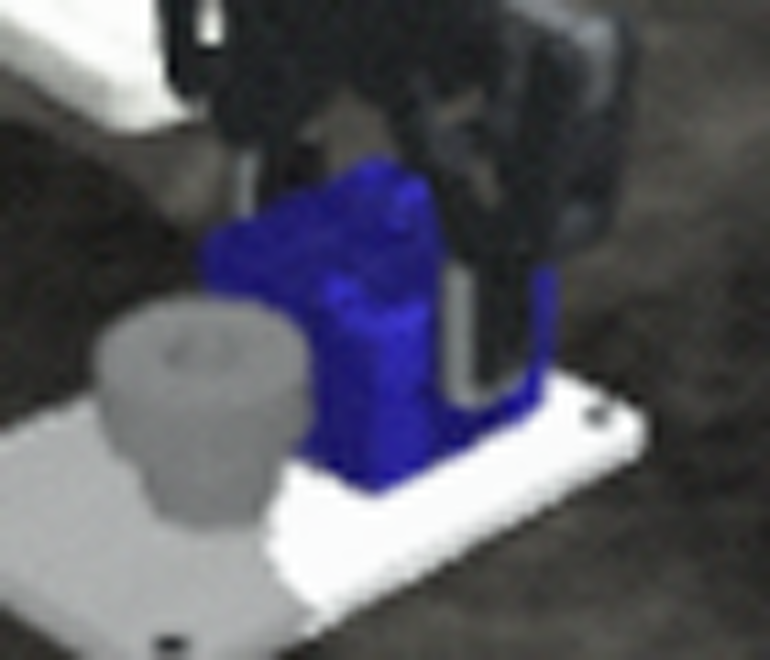

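Request:
apply_moves(
  steps=[
    {"tx": 0.4, "ty": -0.4, "tz": 0, "wx": 0, "wy": 0, "wz": 0},
    {"tx": 0.6, "ty": -0.8, "tz": 0, "wx": 0, "wy": 0, "wz": 0},
    {"tx": 0.6, "ty": -0.8, "tz": 0, "wx": 0, "wy": 0, "wz": 0},
  ],
)

```text
time: 20.6
eef_pos: [0.522, 0.0029, 0.1976]
tcp_rot: [1.0, 0.015, -0.003, 0.002]
contact_force: [-8.3, -10.8, 6.5]
opening: 0.708
```

Request:
apply_moves(
  steps=[
    {"tx": 0.3, "ty": -0.6, "tz": 0, "wx": 0, "wy": 0, "wz": 0},
    {"tx": 0.3, "ty": -0.6, "tz": 0, "wx": 0, "wy": 0, "wz": 0},
    {"tx": 0.3, "ty": -0.6, "tz": 0, "wx": 0, "wy": 0, "wz": 0},
  ],
)

```text
time: 20.9
eef_pos: [0.5222, 0.0031, 0.1976]
tcp_rot: [1.0, 0.015, -0.004, 0.003]
contact_force: [-10.1, -13.7, 7.1]
opening: 0.708
```

```bash
python3 - <<'E'
from ov import *
c=cam('scene')
# nest/collar models in scene frame (post at .5225,.0525)
overlay(c,'pics/n5.png',320,205,35,30,11,[])
t=cam('top','n5t.png'); overlay(t,'pics/n5t.png',310,200,40,30,9,[])
E
python3 go.py .5212 .0002 .1975 .03
```

```text
t 21.0 p [0.5222 0.0031 0.1976] th 0.0308 tilt 0.0094 F [ -9.6 -12.4   7.9] op 0.707
shift mm [-1.1  2.9  0.2] rows 0.06180767381798525 wz 0.001
```

View pics/n5.png

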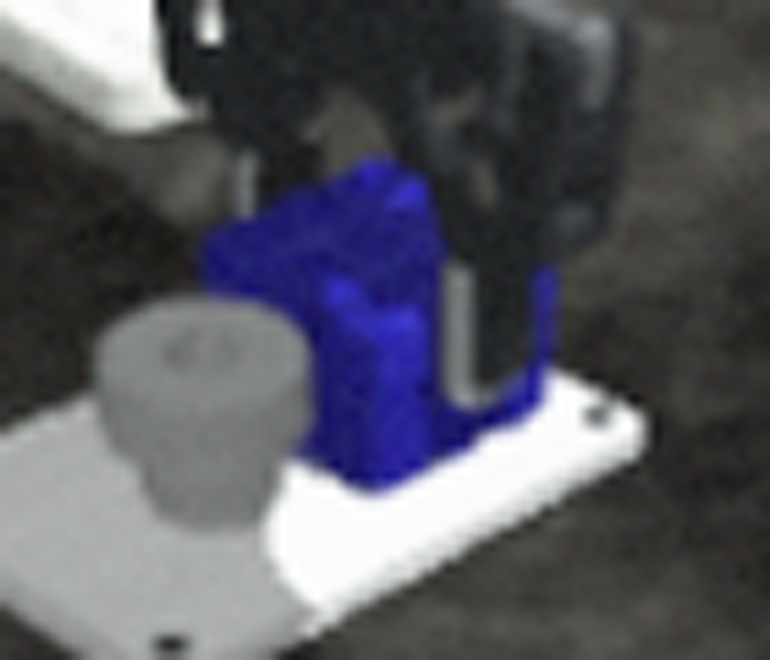

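View pics/n5t.png

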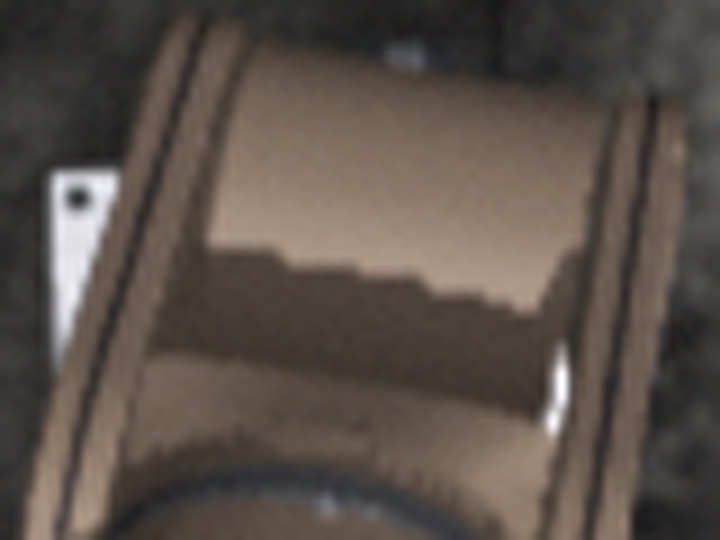

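```bash
python3 - <<'E'
from ov import *
c=cam('scene')
M=[]
for yaw,col in((.03,(0,255,0)),(.09,(0,255,255)),(-.03,(0,165,255))):
    M+=[(box(.5255,.0015,yaw,.062,.062,.01,.0101),col),(box(.5255,.0015,yaw,.062,.062,.056,.0561),col)]
overlay(c,'pics/n6.png',320,205,30,27,13,M)
E
python3 go.py
```

```text
t 21.05 p [0.5222 0.0031 0.1977] th 0.0308 tilt 0.0094 F [ -9.5 -13.5   7.7] op 0.706
```

View pics/n6.png

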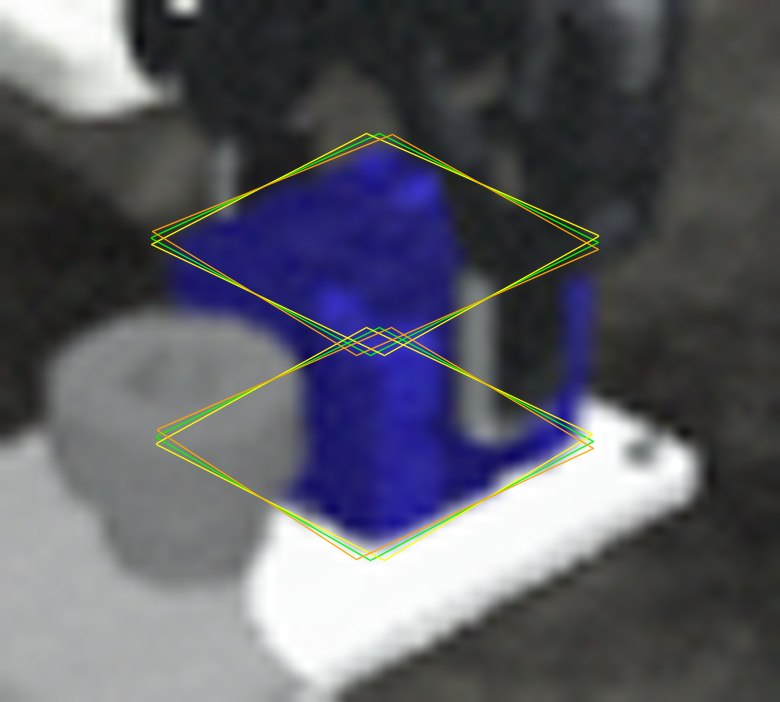

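```bash
python3 - <<'E'
from ov import *
cs=[cam('scene') for _ in range(4)]; c=cs[0]
img=np.mean([x['img'] for x in cs],0)
B=(img[:,:,2]-img[:,:,1])
g=img.mean(2)
pts=[];pl=[]
for u in range(316,345):
    col=B[:,u]; # last row going down where blue
    r=[v for v in range(190,240) if col[v]>45 and col[v+1]<=45]
    if r:
        v=r[-1]; v+= (col[v]-45)/(col[v]-col[v+1]); pts.append((u,v)); 
for u in range(318,340):
    col=g[:,u]; r=[v for v in range(200,260) if col[v]>100 and col[v+1]<=100]
    if r: v=r[-1]; v+=(col[v]-100)/(col[v]-col[v+1]); pl.append((u,v))
for n,P,z in(('block',pts,.01),('plate',pl,0.)):
    W=np.array([at_z(c,p,z)[:2] for p in P])
    vx,vy,x0,y0=cv2.fitLine(W.astype(np.float32),cv2.DIST_HUBER,0,1e-6,1e-6).ravel()
    print(n,len(P),'line dir angle from y:',np.arctan2(-vx*np.sign(vy),abs(vy)), np.round(W[0],4),np.round(W[-1],4))
    print(np.round([p[1] for p in P],1))
E
python3 go.py
```

```text
block 20 line dir angle from y: 0.0473866 [0.5046 0.0284] [ 0.5294 -0.0632]
[218.4 218.7 219.1 219.4 219.1 218.7 218.1 217.6 216.6 216.2 216.  215.5
 213.9 213.6 213.4 213.3 212.9 212.2 210.3 202.3]
plate 22 line dir angle from y: 0.91787285 [0.4747 0.0486] [ 0.4775 -0.0272]
[229.7 229.1 228.7 228.1 227.7 227.  244.9 249.4 250.7 251.7 252.6 253.7
 254.7 255.6 256.7 257.7 258.6 259.7 219.7 219.  218.6 217.9]
t 21.25 p [0.5222 0.0031 0.1976] th 0.0308 tilt 0.0094 F [ -8.6 -13.6   7.1] op 0.711
```

```bash
python3 -c "
from plant import ctrl,readout
print(ctrl.sign_off()); s=readout.get_state(); print(s['time'],s['contact_force'],s['eef_pos'])"
```

```text
the job is handed in; nothing more can be done
None
the job is handed in; nothing more can be done
```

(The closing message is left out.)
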